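Rack two panels and show the turtle panel to the document camera

ROBOT

A 6-joint arm with a two-finger parallel gripper is mounted at the origin on the work surface. World frame = base frame: x ahead of the robot, y to its left, z up, the work surface at z = 0. Lengths are in m, angles in degrees, forces in N, time in s.
With the tool pointing down it reaches from about 0.4 to 0.825 m from the base axis. Payload 7 kg.
Tool frame: the origin (TCP) lies midway between the tips of the shut fingers; the grasp point (between the pads) lies 19 mm behind it; z points along the fingers, y is the line along which they close (so a half turn about z gives the same grasp; the last joint's range is limited). The gripper opens to 88 mm and grips with 3 to 60 N. Pads are 19 mm wide; open, the fingers measure 130 mm over their backs; the gripper's body (78 mm by 193 mm) begins 47 mm behind the grasp point.
Start: joints at [-60.04, 20.546, 0.682, 0, -70.136, -16.507], TCP at [0.157, -0.656, 0.227] pointing down, gripper open.
Joint ranges: [-176.03, 176.03], [-82.01, 121.73], [-58.28, 71.71], [-173.87, 95.51], [-174.79, -0.11], [-173.66, 173.66]. Speed limits (degrees/s): [136.94, 136.94, 172.46, 180, 180, 180].

INTERFACE

Orientations are given as [roll, pitch, yaw] about the fixed x, y, z axes, in that order (R = Rz(yaw) Ry(pitch) Rx(roll)).
In Python, from plant import get_state, optics, order gives the robot as it stands. The module is installed in compiled form; this text tells all that it offers.
- The arm moves only by the tool send_rows, never from a script. Its argument "moves" is a list of rows, each an object with "slide": the shift along the tool's x, y, z as a fraction of full scale, a list of three; "turn": the turn about the tool's z as a fraction of full scale; "gripper": the opening, from 0 (shut) to 1 (fully open). A call has exactly 5 rows; each row is the pose to reach, as a shift and turn from the pose commanded when the call began, along the tool's axes at that moment; what a row does not reach only later rows make up. Full scale, the value 1, is 150 mm for a shift and 90 degrees for a turn. A row lasts 1/12 s, in which the tool goes at most 41.7 mm and 7.16 degrees, less where a joint would pass 70% of its speed; a pose out of reach is approached as far as the arm can. A call with a number of a shift or a turn outside -1 to 1 is refused whole. A call with a gripper value outside its range is refused whole. The fingers move at their own pace and stop on an object; "newtons" is the grip in N (left out, the last holds). Time passes only in rows, so rows that repeat a pose let the fingers close, or fill a call up. It gives the time, the measured TCP pose, the force, the opening and the grip force at its end, in the units of the state.
- get_state(): the state, without advancing time (a new reading comes with each control period).
- optics.capture(name): name is "scene" or "top" or "wrist"; returns a dict with "img" (384x512x3 uint8, red, green, blue), "intrinsics" (3x3 intrinsics, pixels), "origin" and "attitude" of the camera in the world. Camera axes: x right, y down, z forward; pixel columns grow to the right and rows downward; lengths in m; the calibration is good to about 2 mm. A picture is of the moment at which its call begins. There is no depth.
- order.close_job(): hands the job in; it is judged then, once.
Trained networks look in the newest picture that a camera, given by its name, has taken for a name from the list of things; names that differ only in an ending like _2 or _b are one class to them, and where a whole thing is asked for, a point or a joint stands for the part that bears it (a point fixed in the world has none). Each returns a list of dicts, best first, with "p" (0 to 1); they miss things now and then, are a little off and sometimes report something else, mostly with a low value. They report only what shows in the picture. A call takes as long as a camera call. They do not tell look-alikes from the thing itself.
- optics.look_for(camera, name): "location" ([x, y, z] in m, in world coordinates, good to about 4 mm: the middle of the surface that is visible of it).
The state is a dict: "time_s": time; "joints": joint angles; "qd": joint speeds; "joint_torque": joint torques, N m; "tcp_pos": TCP position; "eef_rot": TCP orientation; "contact_force": force on the tool from outside, world axes, zero at the start; "moment": the same for the moment, N m; "gripper_width": finger opening in m; "gripper_force": force on a finger pad.
Only numpy, scipy, OpenCV 4.12 (cv2) and the standard library are available. Lean on these libraries where they do the work, as an engineer would, in place of code of your own. Each camera call takes 0.05 s, during which the arm holds its last target. There are 200 camera calls.

TASK

First put the small square panel into slot 1 of the drying rack (the end slot beside the short steel post), then the tall narrow panel into slot 2 (the middle one), each standing all the way down and let go. Then take the turtle panel out of the holder and show it to the document camera: centred 160 mm straight out from the lens, turtle side square to the lens, head up. Finish while still holding it there, still, in the air, and leave everything else on the table where it is.

Things in the scene. Friction and masses are not known exactly. Their poses are not given: they have to be found in the camera images.
- square_panel: white primed panel, square, 70 mm wide (y) and 70 mm high, plain on both faces, about 35 g, 10 mm thick. Starts upright in any one of the holder's slots. Origin: centre of its underside (8 mm above the table in a slot); x across its thickness, y along its width, z up. 
- tall_panel: white primed panel, tall and narrow, 58 mm wide (y) and 105 mm high, plain on both faces, about 42 g, 10 mm thick. Starts upright in any one of the holder's slots. Origin: centre of its underside (8 mm above the table in a slot); x across its thickness, y along its width, z up. 
- turtle_panel: white primed panel, 90 mm wide (y), 90 mm high, about 60 g, 10 mm thick. Starts upright in any one of the holder's slots. Origin: centre of its underside (8 mm above the table in a slot); x across its thickness, y along its width, z up. A wooden turtle stands 5 mm proud of the +x face (24 to 67 mm up, head towards the top edge); flat above. It starts facing the holder's +x, away from the robot
- turtle_mid (a point): centre of the turtle panel: 45 mm above its underside on the middle line, mid-thickness
- holder: The holder: darker brown wooden block, no post; the three panels stand in it with axes parallel to its own. 190 (x) x 114 (y) x 30 mm high, fixed, left or right, turned. Three slots at x = -70, 0, +70 mm, each 14 (x) x 96 (y) mm, 22 deep (floor 8 mm above the table). Origin: centre of underside.
- rack: The drying rack: paler wooden block with a short upright steel post (10 mm thick, top 55 mm above the table) at corner x = -86, y = +49 mm, beside slot 1. Slot 3 (x = +70) is taken by the low panel. 190 (x) x 114 (y) x 30 mm high, fixed, left or right, turned. Three slots at x = -70, 0, +70 mm, each 14 (x) x 96 (y) mm, 22 deep (floor 8 mm above the table). Origin: centre of underside.
- slot1 (a point): rack slot 1, the end slot beside the steel post (nearest the robot): centre of its mouth, 30 mm above the table; axes as the rack's
- slot2 (a point): rack slot 2, the middle slot: centre of its mouth, 30 mm above the table; axes as the rack's
- cam_stand: stand of the document camera: black base plate 130 x 150 mm, 12 mm thick, with an 18 mm post 295 mm high. Origin on the table under the post. Fixed; placed and turned differently each time, facing roughly towards the robot
- cam_head: grey camera head on the post, 75 mm wide. Origin: front of the lens, 270 mm above the table, 60 mm in front of the post. It looks along its -x: towards the robot, 25 degrees below level. y is level; z is up in the picture (leans 25 degrees, top towards the robot). A panel shown properly has its x, y, z parallel to these, the panel's +x (turtle side) towards the lens
- view_point (a point): point in the air 160 mm straight out from the lens (at x = -160 mm in the head's frame), about 202 mm above the table, where the centre of the turtle panel belongs; axes as the head's
- low_panel: in rack slot 3, a white panel 10 x 84 mm, 56 mm high, already drying; leave it. Origin at the centre of its underside
- bottle_left: paint bottle 48 mm across, 138 mm high with its white cap, far left; bystander, origin under its centre
- bottle_right: paint bottle 48 mm across, 138 mm high with its white cap, far right; bystander, origin under its centre
- paint_pot: small white round pot, 40 mm across and 34 mm high, near the middle; bystander, origin under its centre
- water_cup: clear open cup, about 68 mm across and 80 mm high, beyond the blocks on the left; bystander, origin under its centre
- brush: paint brush 170 mm long lying in the middle near the robot; bystander, origin under its middle
- dabber: round-headed stencil dabber lying on its side in the middle: head 33 mm across and 30 mm long, handle 12 mm thick and 75 mm long; bystander, origin on the table under where head and handle meet
Not all that is in view belongs to the job. Leave any pink or turquoise look-alike of the tall_panel alone.

How it is judged:
By the outcome, as a careful person would: the job done as asked, in the order asked, and still so for the second after the job is handed in, while the arm keeps its last pose, push and grip.
It also fails if it takes over 69 s, if anything falls off the work surface, if the arm or the gripper's body presses on something with over 40 N, if the wrist force passes 120 N, or if a joint passes its speed limit or range.

## Working session

There is one attempt and no reset: what is moved stays moved. The work goes in short steps, Python scripts to look and compute and a tool call to move; the robot and the scene stay as the last step left them, time stands still between calls to the robot, and variables do not carry over. Pictures are saved under pics/ and viewed, at most 10 in all, crops included, and the job is handed in when it is done.

Besides the shell and the picture viewer there is one more tool, called after "Request:" as name(argument=value, ...), one argument or row to a line, values as JSON. send_rows: Moves the arm, as the interface text tells. Shift numbers are shares of 150 mm and turn numbers shares of 90 degrees, none past 1 either way. Its arguments: {"type":"object","properties":{"moves":{"type":"array"},"newtons":{"type":"number"}},"required":["moves"]}

```bash
mkdir -p pics
cat > h.py <<'E'
import numpy as np, cv2
from scipy.spatial.transform import Rotation as R
from plant import get_state, optics, order
def cap(c,fn=None):
    d=optics.capture(c)
    if fn: cv2.imwrite('pics/'+fn,d['img'][:,:,::-1])
    return d
E
python3 - <<'E'
from h import *
s=get_state(); print(s)
for c in ('scene','top'):
    d=cap(c,c+'0.png'); np.savez(c+'0.npz',**d); print(c,np.array(d['intrinsics']).tolist(),d['origin'],np.array(d['attitude']).tolist())
    for n in 'square_panel tall_panel turtle_panel holder rack slot1 cam_stand cam_head low_panel bottle_left bottle_right paint_pot water_cup brush dabber'.split():
        r=optics.look_for(c,n); print(n,[(np.round(q['location'],3).tolist(),round(q['p'],2)) for q in r[:4]])
a=cv2.imread('pics/scene0.png');b=cv2.imread('pics/top0.png')
cv2.imwrite('pics/scene0b.png',cv2.resize(a,(800,600),interpolation=cv2.INTER_CUBIC))
cv2.imwrite('pics/top0b.png',cv2.resize(b,(800,600),interpolation=cv2.INTER_CUBIC))
E
```

```text
{'time_s': 0.0, 'joints': array([-6.00390732e+01,  2.05915071e+01,  6.34405544e-01, -1.95339520e-02,
       -7.01342639e+01, -1.65071030e+01]), 'qd': array([ 0.01825937, -0.03532114, -0.01851013, -0.02952013,  0.0227961 ,
       -0.00885862]), 'joint_torque': array([ 8.39077416e-05, -5.82723105e+01,  2.93053025e+01,  6.99721992e+00,
        6.92199043e-03, -2.03359104e-04]), 'tcp_pos': array([ 0.15691368, -0.65602198,  0.2256285 ]), 'eef_rot': array([ 1.79907182e+02, -8.35617817e-03, -1.66552822e+02]), 'contact_force': array([0.68485313, 0.42029033, 0.43632747]), 'moment': array([ 0.01876026,  0.01357469, -0.02940389]), 'gripper_force': 0.0, 'gripper_width': 0.0876218240789009}
scene [[435.25574817676767, 0.0, 261.70466172438387], [0.0, 435.25574817676767, 191.64029835258802], [0.0, 0.0, 1.0]] [1.19038329 0.69845865 0.98342966] [-129.25215748606973, -0.6108097853200748, 141.31832133875218]
square_panel [([0.494, -0.263, 0.061], 0.53)]
tall_panel [([0.493, -0.228, 0.032], 0.74), ([0.545, -0.415, 0.058], 0.67), ([0.663, -0.32, 0.067], 0.57), ([0.56, -0.24, 0.083], 0.49)]
turtle_panel [
[... 1111 characters left out ...]
02, 0.305], 0.56)]
turtle_panel [([0.432, -0.292, 0.096], 0.76), ([0.498, -0.271, 0.075], 0.6)]
holder [([0.5, -0.266, 0.03], 0.6)]
rack [([0.453, 0.264, 0.03], 0.74), ([0.545, 0.009, 0.023], 0.42)]
slot1 [([0.46, 0.263, 0.03], 0.83)]
cam_stand [([0.764, -0.012, 0.01], 0.66)]
cam_head [([0.754, -0.002, 0.305], 0.81)]
low_panel [([0.536, 0.287, 0.062], 0.74)]
bottle_left [([0.69, 0.268, 0.098], 0.65), ([0.557, -0.239, 0.113], 0.23)]
bottle_right [([0.72, -0.247, 0.106], 0.68)]
paint_pot [([0.409, 0.073, 0.036], 0.7), ([0.546, 0.008, 0.022], 0.5)]
water_cup [([0.74, 0.214, 0.046], 0.57)]
brush [([0.427, -0.066, 0.017], 0.79)]
dabber [([0.542, 0.01, 0.023], 0.77), ([0.411, 0.072, 0.034], 0.49)]
```

View pics/scene0b.png

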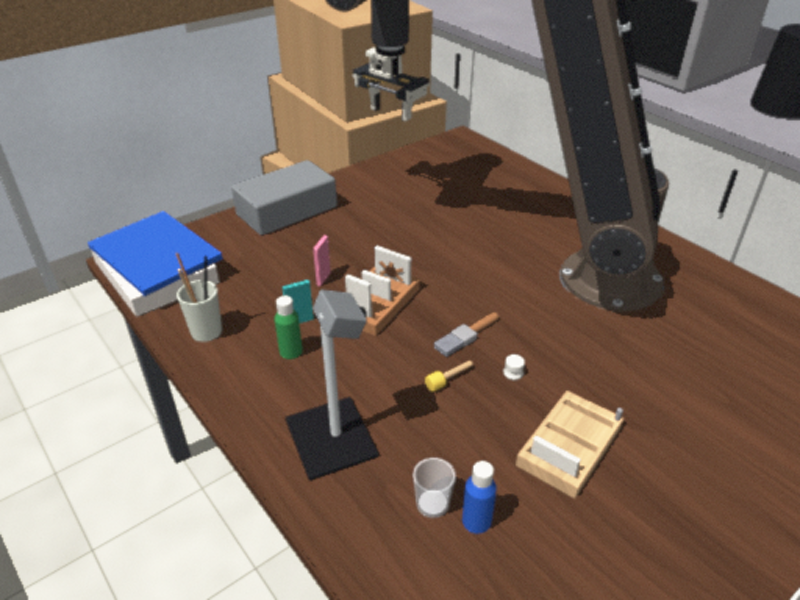

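View pics/top0b.png

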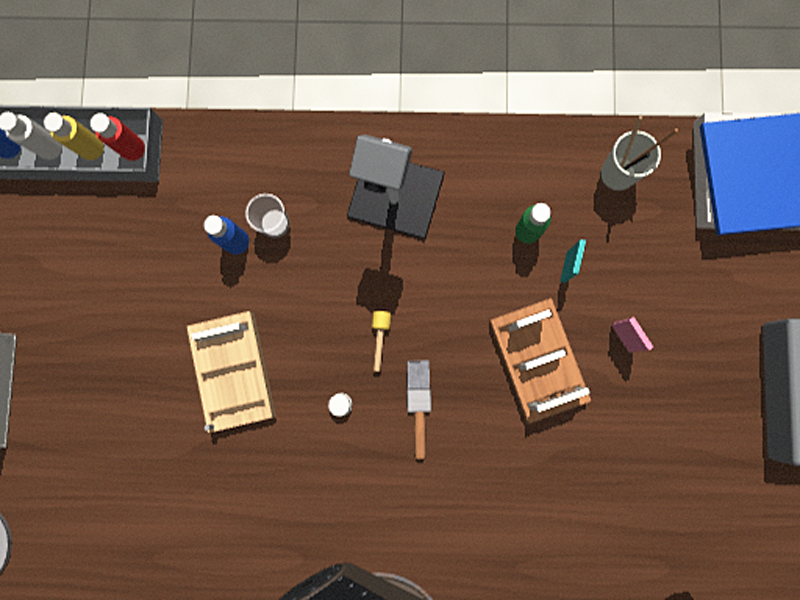

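Seen (top view, 800x600): rack at (230,373) with its post at (209,428) and low panel at (220,332). The holder is at (540,362), with the turtle in the near slot (560,400), the square in the middle (543,360) and the tall one in the far slot (531,321). Could be mistaken for the tall panel: the teal panel (574,262) and the pink one (634,335), both standing outside the holder, as well as the square (543,360) and low (220,332) panels. My choice is the white one in the holder's far slot.

```bash
cat >> h.py <<'E'
def cam(d):
    A=np.array(d['attitude'],float)
    Rm=R.from_euler('xyz',A,degrees=True).as_matrix() if A.shape==(3,) else A
    return np.array(d['intrinsics']),Rm,np.array(d['origin'])
def proj(d,P):
    K,Rm,o=cam(d); q=(np.atleast_2d(P)-o)@Rm@K.T
    return q[:,:2]/q[:,2:]
def rect(d,x0,x1,y0,y1,z,s=2000):
    # image with col along -y, row along -x, (top = far x, left = +y)
    c=np.array([[x1,y1,z],[x1,y0,z],[x0,y0,z],[x0,y1,z]])
    w,h=int((y1-y0)*s),int((x1-x0)*s)
    H=cv2.getPerspectiveTransform(proj(d,c).astype(np.float32),np.float32([[0,0],[w,0],[w,h],[0,h]]))
    return cv2.warpPerspective(d['img'],H,(w,h),flags=cv2.INTER_CUBIC)
E
python3 - <<'E'
from h import *
out=[]
for c in ('top','scene'):
    d=dict(np.load(c+'0.npz'))
    for n,y0 in (('rack',.165),('holder',-.365)):
        im=rect(d,.36,.56 if n=='rack' else .62,y0,y0+.2,.03) if 0 else rect(d,.35,.61,y0,y0+.2,.03)
        hsv=cv2.cvtColor(im,cv2.COLOR_RGB2HSV)
        if n=='rack': m=(hsv[...,2]>150)&(hsv[...,1]>60)
        else: m=(hsv[...,2]>125)&(hsv[...,1]>100)
        m=m.astype(np.uint8); m=cv2.morphologyEx(m,cv2.MORPH_OPEN,np.ones((5,5)))
        k,l,st,_=cv2.connectedComponentsWithStats(m); 
        pts=np.argwhere((l>0)&(st[l,4]>800))[:,::-1].astype(np.float32)
        r=cv2.minAreaRect(pts); (u,v),wh,a=r
        print(c,n,'centre',round(.61-v/2000,4),round(y0+.2-u/2000,4),np.array(wh)/2,a)
        o=im.copy(); cv2.polylines(o,[cv2.boxPoints(r).astype(int)],True,(0,255,0),1); out.append(o[:, :, ::-1])
    
cv2.imwrite('pics/rects.png',cv2.resize(np.vstack([np.hstack(out[:2]),np.hstack(out[2:])]),(460,600)))
o=np.hstack(out); print(o.shape); cv2.imwrite('pics/rects.png',cv2.resize(o,(800,260)))
E
```

```text
top rack centre 0.4627 0.2715 [193.33834839 116.60393524] 75.19913482666016
top holder centre 0.4945 -0.2728 [193.92977905 117.26656342] 69.06050109863281
scene rack centre 0.4732 0.2743 [214.94732666 118.77854919] 74.70345306396484
scene holder centre 0.5029 -0.2363 [210.287323    68.71417999] 65.85906982421875
(520, 1598, 3)
```

View pics/rects.png

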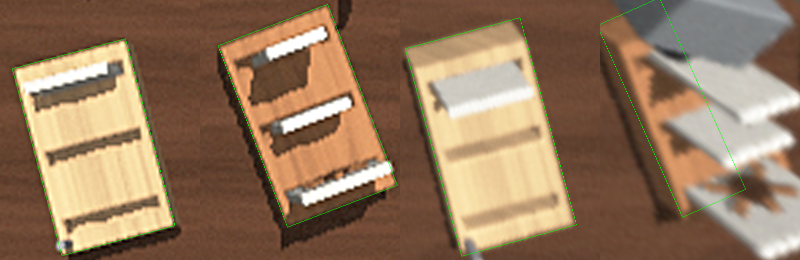

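Top-view fit: the rack is at (0.463, 0.2715) with yaw 14.8°, the holder at (0.4945, -0.273) with yaw 20.9°. Next I go above the holder for a wrist view.

```bash
cat >> h.py <<'E'
def plan(tgt,yaw,n=None,s=None,cmd=None):
    s=s or get_state(); p=np.array(cmd[:3] if cmd else s['tcp_pos']); y=cmd[3] if cmd else s['eef_rot'][2]
    d=np.array(tgt)-p; dy=(yaw-y+180)%360-180
    n=n or max(1,int(np.ceil(max(np.linalg.norm(d)/.149,abs(dy)/35))))
    for i in range(n):
        Rm=R.from_euler('xyz',[180,0,y+dy*i/n],degrees=True).as_matrix()
        print(i,'slide',np.round(Rm.T@(d/n)/.15,4),'turn',round(-dy/n/90,4))
E
python3 - <<'E'
from h import *
plan([.495,-.273,.25],-69.1)
E
```

```text
0 slide [-0.6966  0.4905 -0.0391] turn -0.2707
1 slide [-0.8369  0.1595 -0.0391] turn -0.2707
2 slide [-0.8282 -0.1999 -0.0391] turn -0.2707
3 slide [-0.672  -0.5237 -0.0391] turn -0.2707
```

Request:
send_rows(
  moves=[
    {"slide": [-0.2, 0.12, -0.01], "turn": -0.06, "gripper": 0.45},
    {"slide": [-0.4, 0.24, -0.02], "turn": -0.13, "gripper": 0.45},
    {"slide": [-0.55, 0.37, -0.03], "turn": -0.2, "gripper": 0.45},
    {"slide": [-0.7, 0.49, -0.04], "turn": -0.27, "gripper": 0.45},
    {"slide": [-0.7, 0.49, -0.04], "turn": -0.27, "gripper": 0.45},
  ],
)

```text
time_s: 2.02
tcp_pos: [0.2445, -0.5578, 0.2335]
eef_rot: [-179.9, 0.0, -141.7]
contact_force: [0.3, 0.3, 0.1]
gripper_width: 0.0597
gripper_force: 0.0
```

Request:
send_rows(
  moves=[
    {"slide": [-0.2, 0.04, -0.01], "turn": -0.06, "gripper": 0.45},
    {"slide": [-0.44, 0.08, -0.02], "turn": -0.13, "gripper": 0.45},
    {"slide": [-0.64, 0.12, -0.03], "turn": -0.2, "gripper": 0.45},
    {"slide": [-0.84, 0.16, -0.04], "turn": -0.27, "gripper": 0.45},
    {"slide": [-0.84, 0.16, -0.04], "turn": -0.27, "gripper": 0.45},
  ],
)

```text
time_s: 2.43
tcp_pos: [0.3297, -0.4619, 0.2393]
eef_rot: [-179.9, 0.0, -117.4]
contact_force: [-0.3, -0.3, -0.4]
gripper_width: 0.0398
gripper_force: 0.0
```

Request:
send_rows(
  moves=[
    {"slide": [-0.2, -0.05, -0.01], "turn": -0.06, "gripper": 0.45},
    {"slide": [-0.44, -0.1, -0.02], "turn": -0.13, "gripper": 0.45},
    {"slide": [-0.64, -0.15, -0.03], "turn": -0.2, "gripper": 0.45},
    {"slide": [-0.83, -0.2, -0.04], "turn": -0.27, "gripper": 0.45},
    {"slide": [-0.83, -0.2, -0.04], "turn": -0.27, "gripper": 0.45},
  ],
)

```text
time_s: 2.85
tcp_pos: [0.4146, -0.3662, 0.2451]
eef_rot: [-179.9, -0.0, -93.1]
contact_force: [0.8, -0.5, 0.6]
gripper_width: 0.0393
gripper_force: 0.0
```

Request:
send_rows(
  moves=[
    {"slide": [-0.17, -0.13, -0.01], "turn": -0.07, "gripper": 0.45},
    {"slide": [-0.34, -0.26, -0.02], "turn": -0.14, "gripper": 0.45},
    {"slide": [-0.5, -0.39, -0.03], "turn": -0.21, "gripper": 0.45},
    {"slide": [-0.67, -0.52, -0.04], "turn": -0.27, "gripper": 0.45},
    {"slide": [-0.67, -0.52, -0.04], "turn": -0.27, "gripper": 0.45},
  ],
)

```text
time_s: 3.27
tcp_pos: [0.499, -0.2707, 0.2508]
eef_rot: [-179.9, -0.0, -68.9]
contact_force: [-0.7, -0.9, 0.1]
gripper_width: 0.0394
gripper_force: 0.0
```

Run:
```python
from h import *
s=get_state(); print({k:np.round(s[k],4).tolist() for k in ('time_s','tcp_pos','eef_rot','joints','gripper_width')})
d=cap('wrist','w0.png'); np.savez('w0.npz',**d); print(d['origin'],d['attitude'])
for n in ('square_panel','tall_panel','turtle_panel','holder'):
    print(n,[(np.round(q['location'],3).tolist(),round(q['p'],2)) for q in optics.look_for('wrist',n)[:4]])
```

```text
{'time_s': 3.2667, 'tcp_pos': [0.499, -0.2707, 0.2508], 'eef_rot': [-179.9293, -0.0299, -68.9236], 'joints': [-8.7366, 9.563, -11.0486, -0.0098, -69.3122, 29.8165], 'gripper_width': 0.0394}
[ 0.52188183 -0.33224863  0.40878362] [ 1.65594589e+02  6.20013121e-02 -1.58979176e+02]
square_panel [([0.494, -0.275, 0.078], 0.97), ([0.554, -0.251, 0.107], 0.26)]
tall_panel [([0.656, -0.325, 0.103], 0.86), ([0.56, -0.25, 0.103], 0.84), ([0.536, -0.416, 0.088], 0.56)]
turtle_panel [([0.435, -0.3, 0.086], 0.74)]
holder [([0.502, -0.279, 0.032], 0.6)]
```

View pics/w0.png

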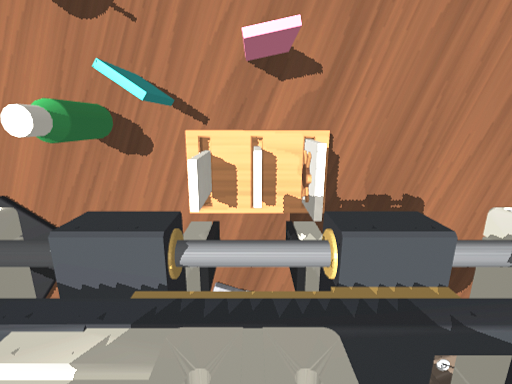

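The wrist view shows the square at pixels (257,177), the tall panel at (200,180) leaning outward in perspective, the turtle panel at (315,180) with the turtle visible on its face, and the holder spanning 186–330 by 130–213. Now I measure the panel tops and the holder edges precisely.

```bash
cat >> h.py <<'E'
def rectf(d,cx,cy,yaw,z,hx=.12,hy=.09,s=4000):
    # block frame: col along +x, row along -y
    a=np.radians(yaw);M=np.array([[np.cos(a),-np.sin(a)],[np.sin(a),np.cos(a)]])
    l=np.array([[-hx,hy],[hx,hy],[hx,-hy],[-hx,-hy]]); c=np.c_[l@M.T+[cx,cy],[z]*4]
    w,h=int(2*hx*s),int(2*hy*s)
    H=cv2.getPerspectiveTransform(proj(d,c).astype(np.float32),np.float32([[0,0],[w,0],[w,h],[0,h]]))
    return cv2.warpPerspective(d['img'],H,(w,h),flags=cv2.INTER_CUBIC)
E
python3 - <<'E'
from h import *
d=dict(np.load('w0.npz')); out=[]
for z in (.03,.078,.113,.098):
    im=rectf(d,.4945,-.2728,20.9,z,s=1600); out.append(im[:,:,::-1].copy())
for o in out:
    for k in range(-100,101,20):
        cv2.line(o,(int((k/1000+.12)*1600),0),(int((k/1000+.12)*1600),6 if k else 14),(0,255,0),1)
    for k in range(-80,81,20): cv2.line(o,(0,int((.09-k/1000)*1600)),(6 if k else 14,int((.09-k/1000)*1600)),(0,255,0),1)
o=np.vstack([np.hstack(out[:2]),np.hstack(out[2:])]); print(o.shape)
cv2.imwrite('pics/w0r.png',o)
E
```

```text
(576, 768, 3)
```

View pics/w0r.png

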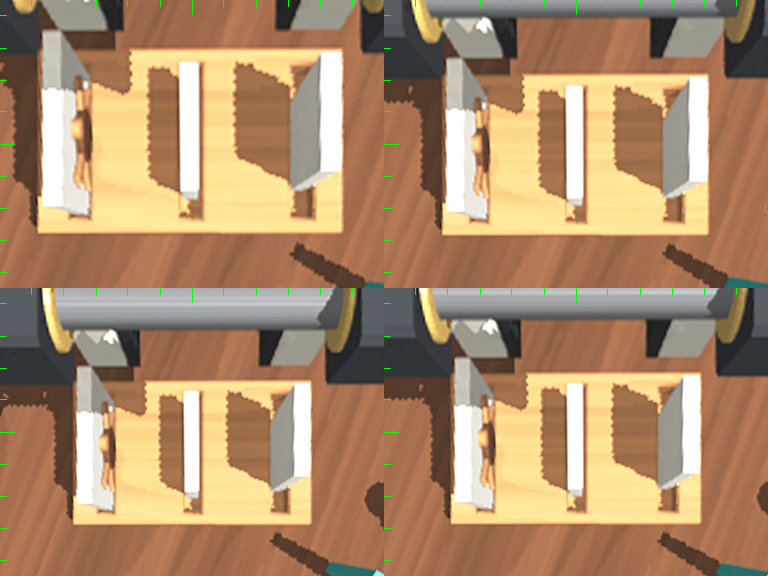

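Run:
```python
from h import *
plan([.4934,-.2715,.056],-69.1)
```

```text
0 slide [-0.0098  0.0035  0.6483] turn -0.002
1 slide [-0.0098  0.0035  0.6483] turn -0.002
```

```bash
cat >> h.py <<'E'
def strip(d,cx,cy,yaw,z,lx,hx=.012,hy=.06,thr=165,s=4000):
    a=np.radians(yaw); c=[cx+lx*np.cos(a),cy+lx*np.sin(a)]
    im=rectf(d,*c,yaw,z,hx,hy,s).astype(int)
    m=(im.min(2)>thr).astype(np.uint8); k,l,st,ce=cv2.connectedComponentsWithStats(m)
    i=1+np.argmax(st[1:,4]); x,y,w,h,_=st[i]
    return 'x %.1f..%.1f  y %.1f..%.1f mm'%((lx+x/s-hx)*1e3,(lx+(x+w)/s-hx)*1e3,(hy-(y+h)/s)*1e3,(hy-y/s)*1e3)
E
python3 - <<'E'
from h import *
s=get_state(); print(s['tcp_pos'],s['eef_rot'])
d0=dict(np.load('w0.npz')); d=cap('wrist'); print(d['origin'],d['attitude'])
for q in (d0,d):
    print(strip(q,.493,-.2714,20.9,.078,0), strip(q,.493,-.2714,20.9,.113,.07))
plan([.4934,-.2715,.056],-69.1)
E
```

```text
[ 0.49541118 -0.27389123  0.25049904] [ 1.79982945e+02  2.89167351e-03 -6.94636676e+01]
[ 0.51790951 -0.33565526  0.40847947] [ 1.65559416e+02 -2.29599606e-02 -1.59518813e+02]
x -6.0..5.3  y -41.3..35.5 mm x 58.0..75.3  y -37.5..29.5 mm
x -5.5..5.5  y -44.0..36.2 mm x 58.0..75.3  y -37.0..29.5 mm
0 slide [-0.01    0.0031  0.6484] turn -0.0021
1 slide [-0.01    0.0031  0.6484] turn -0.0021
```

Request:
send_rows(
  moves=[
    {"slide": [-0.01, 0.005, 0.16], "turn": -0.004, "gripper": 0.45},
    {"slide": [-0.02, 0.01, 0.32], "turn": -0.004, "gripper": 0.45},
    {"slide": [-0.02, 0.01, 0.5], "turn": -0.004, "gripper": 0.45},
    {"slide": [-0.02, 0.01, 0.66], "turn": -0.004, "gripper": 0.45},
    {"slide": [-0.02, 0.01, 0.8], "turn": -0.004, "gripper": 0.45},
  ],
)

```text
time_s: 3.98
tcp_pos: [0.4924, -0.2717, 0.1292]
eef_rot: [180.0, 0.0, -69.1]
contact_force: [-0.2, -0.6, -0.2]
gripper_width: 0.0396
gripper_force: 0.0
```

Request:
send_rows(
  moves=[
    {"slide": [0, 0, 0.12], "turn": 0, "gripper": 0.45},
    {"slide": [0, 0, 0.24], "turn": 0, "gripper": 0.45},
    {"slide": [0, 0, 0.37], "turn": 0, "gripper": 0.45},
    {"slide": [0, 0, 0.49], "turn": 0, "gripper": 0.45},
    {"slide": [0, 0, 0.49], "turn": 0, "gripper": 0.45},
  ],
)

```text
time_s: 4.4
tcp_pos: [0.4907, -0.2711, 0.0538]
eef_rot: [179.7, 0.2, -69.1]
contact_force: [-0.7, -0.2, -0.6]
gripper_width: 0.0397
gripper_force: 0.0
```

Request:
send_rows(
  moves=[
    {"slide": [0, 0, 0], "turn": 0, "gripper": 0.1},
    {"slide": [0, 0, 0], "turn": 0, "gripper": 0},
    {"slide": [0, 0, 0], "turn": 0, "gripper": 0},
    {"slide": [0, 0, 0], "turn": 0, "gripper": 0},
    {"slide": [0, 0, 0], "turn": 0, "gripper": 0},
  ],
  newtons=15,
)

```text
time_s: 4.82
tcp_pos: [0.4941, -0.2711, 0.0581]
eef_rot: [-179.9, -0.1, -69.0]
contact_force: [0.7, -1.0, -0.4]
gripper_width: 0.0119
gripper_force: 0.0
```

Request:
send_rows(
  moves=[
    {"slide": [0, 0, 0], "turn": 0, "gripper": 0},
    {"slide": [0, 0, 0], "turn": 0, "gripper": 0},
    {"slide": [0, 0, 0], "turn": 0, "gripper": 0},
    {"slide": [0, 0, -0.05], "turn": 0, "gripper": 0},
    {"slide": [0, 0, -0.1], "turn": 0, "gripper": 0},
  ],
)

```text
time_s: 5.23
tcp_pos: [0.4932, -0.2707, 0.0722]
eef_rot: [179.9, 0.0, -69.0]
contact_force: [1.2, 0.5, -0.5]
gripper_width: 0.0097
gripper_force: 15.0
```

Request:
send_rows(
  moves=[
    {"slide": [0, 0, -0.2], "turn": 0, "gripper": 0},
    {"slide": [0, 0, -0.4], "turn": 0, "gripper": 0},
    {"slide": [0, 0, -0.6], "turn": 0, "gripper": 0},
    {"slide": [0, 0, -0.8], "turn": 0, "gripper": 0},
    {"slide": [0, 0, -0.9], "turn": 0, "gripper": 0},
  ],
)

```text
time_s: 5.65
tcp_pos: [0.4948, -0.2715, 0.212]
eef_rot: [-179.8, -0.2, -69.0]
contact_force: [0.8, -1.0, 0.0]
gripper_width: 0.0096
gripper_force: 15.0
```

Run:
```python
from h import *
s=get_state(); print(s['tcp_pos'],s['eef_rot'],s['gripper_width'],s['gripper_force'])
a=np.radians(14.8); M=np.array([[np.cos(a),-np.sin(a)],[np.sin(a),np.cos(a)]])
print(np.array([.4627,.2715])+M@[-.07,0])
# joint guess: tool radius along straight path
plan(list(np.array([.4627,.2715])+M@[-.07,0])+[.25],-75.2)
```

```text
[ 0.49484719 -0.27145444  0.2119543 ] [-179.76467492   -0.20332063  -68.95506871] 0.00959082425089879 14.993177354335785
[0.39502236 0.2536188 ]
0 slide [-0.8765 -0.159  -0.0634] turn 0.0173
1 slide [-0.8805 -0.135  -0.0634] turn 0.0173
2 slide [-0.8839 -0.111  -0.0634] turn 0.0173
3 slide [-0.8866 -0.0869 -0.0634] turn 0.0173
```

Request:
send_rows(
  moves=[
    {"slide": [-0.2, -0.04, -0.06], "turn": 0.017, "gripper": 0},
    {"slide": [-0.4, -0.08, -0.06], "turn": 0.017, "gripper": 0},
    {"slide": [-0.6, -0.12, -0.06], "turn": 0.017, "gripper": 0},
    {"slide": [-0.8, -0.15, -0.06], "turn": 0.017, "gripper": 0},
    {"slide": [-0.88, -0.16, -0.06], "turn": 0.017, "gripper": 0},
  ],
)

```text
time_s: 6.07
tcp_pos: [0.4677, -0.1367, 0.217]
eef_rot: [-179.9, 0.0, -70.5]
contact_force: [-0.7, 0.0, 0.3]
gripper_width: 0.01
gripper_force: 15.0
```

Request:
send_rows(
  moves=[
    {"slide": [-0.2, -0.03, -0.06], "turn": 0.017, "gripper": 0},
    {"slide": [-0.4, -0.06, -0.06], "turn": 0.017, "gripper": 0},
    {"slide": [-0.6, -0.09, -0.06], "turn": 0.017, "gripper": 0},
    {"slide": [-0.8, -0.12, -0.06], "turn": 0.017, "gripper": 0},
    {"slide": [-0.88, -0.135, -0.06], "turn": 0.017, "gripper": 0},
  ],
)

```text
time_s: 6.48
tcp_pos: [0.4429, -0.0055, 0.226]
eef_rot: [-179.9, 0.0, -72.0]
contact_force: [-0.0, 0.1, -0.0]
gripper_width: 0.0101
gripper_force: 15.0
```

Request:
send_rows(
  moves=[
    {"slide": [-0.2, -0.02, -0.06], "turn": 0.017, "gripper": 0},
    {"slide": [-0.4, -0.05, -0.06], "turn": 0.017, "gripper": 0},
    {"slide": [-0.6, -0.08, -0.06], "turn": 0.017, "gripper": 0},
    {"slide": [-0.8, -0.1, -0.06], "turn": 0.017, "gripper": 0},
    {"slide": [-0.88, -0.11, -0.06], "turn": 0.017, "gripper": 0},
  ],
)

```text
time_s: 6.9
tcp_pos: [0.4181, 0.1253, 0.235]
eef_rot: [-179.9, 0.1, -73.5]
contact_force: [0.8, 0.1, 1.0]
gripper_width: 0.0095
gripper_force: 15.0
```

Request:
send_rows(
  moves=[
    {"slide": [-0.2, -0.02, -0.06], "turn": 0.017, "gripper": 0},
    {"slide": [-0.4, -0.04, -0.06], "turn": 0.017, "gripper": 0},
    {"slide": [-0.6, -0.06, -0.06], "turn": 0.017, "gripper": 0},
    {"slide": [-0.8, -0.08, -0.06], "turn": 0.017, "gripper": 0},
    {"slide": [-0.89, -0.09, -0.06], "turn": 0.017, "gripper": 0},
  ],
)

```text
time_s: 7.32
tcp_pos: [0.3934, 0.2573, 0.2438]
eef_rot: [-179.9, 0.1, -75.0]
contact_force: [0.2, 0.3, 0.2]
gripper_width: 0.0099
gripper_force: 15.0
```

Run:
```python
from h import *
optics.capture('wrist'); d=cap('wrist'); np.savez('w1.npz',**d)
s=get_state(); print(s['time_s'],s['tcp_pos'],s['eef_rot'],s['joints'],s['gripper_width'])
o=rectf(d,.4627,.2715,14.8,.03,s=2500)[:,:,::-1].copy()
for k in range(-100,101,10): cv2.line(o,(int((k/1000+.12)*2500),0),(int((k/1000+.12)*2500),6 if k else 14),(0,255,0),1)
for k in range(-80,81,10): cv2.line(o,(0,int((.09-k/1000)*2500)),(6 if k else 14,int((.09-k/1000)*2500)),(0,255,0),1)
cv2.imwrite('pics/w1r.png',o)
plan([.395,.2536,.25],-75.2)
```

```text
7.4167 [0.39351449 0.25649128 0.2434067 ] [-1.79989026e+02  1.11892476e-02 -7.49584690e+01] [ 5.71949436e+01  9.63896966e-02 -2.26092786e+01 -1.00822662e-03
 -6.72786865e+01 -4.21530244e+01] 0.009898934108630991
0 slide [ 0.0212 -0.0046 -0.044 ] turn 0.0027
```

View pics/w1r.png

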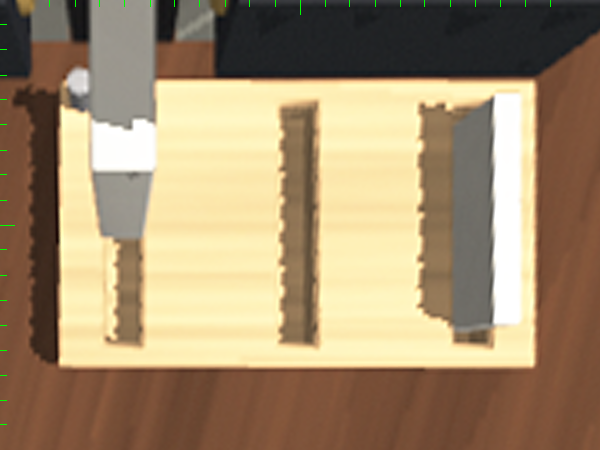

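Run:
```python
from h import *
plan([.394,.2542,.095],-75.2,1)
```

```text
0 slide [1.560e-02 8.000e-04 9.894e-01] turn 0.0027
```

Request:
send_rows(
  moves=[
    {"slide": [0.015, 0.001, 0.2], "turn": 0.003, "gripper": 0},
    {"slide": [0.015, 0.001, 0.45], "turn": 0.003, "gripper": 0},
    {"slide": [0.015, 0.001, 0.7], "turn": 0.003, "gripper": 0},
    {"slide": [0.015, 0.001, 0.9], "turn": 0.003, "gripper": 0},
    {"slide": [0.015, 0.001, 0.98], "turn": 0.003, "gripper": 0},
  ],
)

```text
time_s: 7.83
tcp_pos: [0.3927, 0.2496, 0.0926]
eef_rot: [179.7, -0.2, -75.5]
contact_force: [-0.8, -1.5, -0.4]
gripper_width: 0.0099
gripper_force: 15.0
```

Run:
```python
from h import *
for i in range(3):
    d=cap('wrist'); s=get_state(); print(s['tcp_pos'],s['eef_rot'])
cv2.imwrite('pics/w2.png',cv2.resize(d['img'][40:300,100:420,::-1],None,fx=1.8,fy=1.8))
plan([.394,.2542,.055],-75.2,1)
```

```text
[0.39255924 0.24934005 0.09198858] [179.67390931  -0.22365244 -75.45993376]
[0.39336724 0.25020292 0.09411756] [179.76913971  -0.18450386 -75.43028311]
[0.39429706 0.25137208 0.09585319] [ 1.79914364e+02 -9.39870853e-02 -7.53977596e+01]
0 slide [-0.0187 -0.0028  0.2724] turn -0.0022
```

View pics/w2.png

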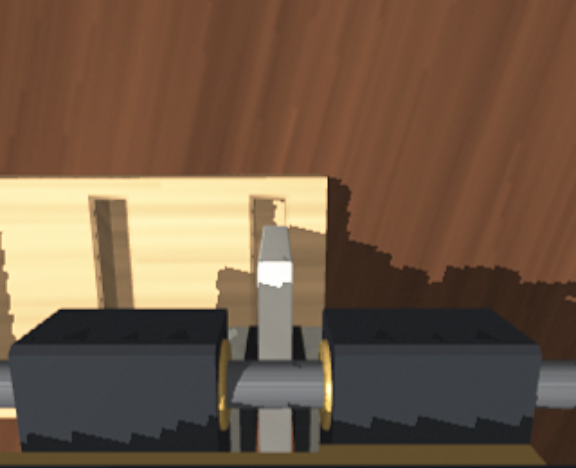

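Run:
```python
from h import *
for i in range(3):
    d=cap('wrist'); s=get_state()
print(s['tcp_pos'],s['eef_rot'],s['contact_force'])
np.savez('w3.npz',**d)
im=rectf(d,.4617,.2721,14.8,.03,.12,.07,2000).astype(int)  # 0.5mm px
for y in (-.043,-.040,-.037):
    r=int((.07-y)*2000); p=im[r-2:r+3].mean(0)
    print(y,[(round((c/2000-.12)*1000,1),p[c].astype(int).tolist()) for c in range(70,130,2)])
plan([.394,.2542,.055],-75.2,1)
```

```text
[0.39519995 0.25306708 0.09765328] [-1.79875977e+02  8.78787439e-02 -7.53809851e+01] [ 0.07903647  0.5511846  -0.55502229]
-0.043 [(-85.0, [247, 220, 160]), (-84.0, [247, 221, 160]), (-83.0, [247, 221, 160]), (-82.0, [247, 221, 160]), (-81.0, [247, 221, 159]), (-80.0, [248, 224, 163]), (-79.0, [245, 216, 155]), (-78.0, [237, 202, 145]), (-77.0, [223, 182, 130]), (-76.0, [252, 229, 167]), (-75.0, [251, 230, 170]), (-74.0, [255, 244, 180]), (-73.0, [187, 148, 106]), (-72.0, [125, 102, 74]), (-71.0, [135, 109, 79]), (-70.0, [136, 110, 80]), (-69.0, [136, 110, 79]), (-68.0, [135, 110, 79]), (-67.0, [136, 110, 80]), (-66.0, [136, 110, 79]), (-65.0, [137, 111, 80]), (-64.0, [119, 97, 70]), (-63.0, [140, 114, 83]), (-62.0, [174, 137, 99]), (-61.0, [250, 221, 158]), (-60.0, [250, 225, 164]), (-59.0, [249, 224, 162]), (-58.0, [249, 223, 162]), (-57.0, [249, 223, 162]), (-56.0, [249, 223, 162])]
-0.04 [(-85.0, [252, 235, 176]), (-84.0, [252, 235, 177]), (-83.0, [252, 235, 177]), (-82.0, [253, 235, 178]), (-81.0, [253, 235, 178]), (-80.0, [253, 235, 178]), (-79.0, [252, 231, 171]), (-78.0, [246
[... 698 characters left out ...]
3, 238, 181]), (-80.0, [253, 237, 180]), (-79.0, [253, 235, 177]), (-78.0, [251, 229, 167]), (-77.0, [231, 192, 136]), (-76.0, [254, 234, 174]), (-75.0, [255, 242, 182]), (-74.0, [236, 211, 154]), (-73.0, [167, 133, 96]), (-72.0, [137, 110, 80]), (-71.0, [140, 114, 83]), (-70.0, [141, 115, 83]), (-69.0, [141, 115, 83]), (-68.0, [141, 115, 83]), (-67.0, [141, 115, 83]), (-66.0, [142, 115, 83]), (-65.0, [144, 117, 84]), (-64.0, [125, 100, 73]), (-63.0, [178, 143, 103]), (-62.0, [205, 159, 113]), (-61.0, [252, 232, 172]), (-60.0, [254, 241, 185]), (-59.0, [253, 240, 182]), (-58.0, [253, 240, 182]), (-57.0, [253, 240, 182]), (-56.0, [253, 239, 183])]
0 slide [-0.0093  0.0058  0.2844] turn -0.002
```

Request:
send_rows(
  moves=[
    {"slide": [-0.01, 0.002, 0.04], "turn": -0.002, "gripper": 0},
    {"slide": [-0.01, 0.002, 0.1], "turn": -0.002, "gripper": 0},
    {"slide": [-0.01, 0.002, 0.16], "turn": -0.002, "gripper": 0},
    {"slide": [-0.01, 0.002, 0.22], "turn": -0.002, "gripper": 0},
    {"slide": [-0.01, 0.002, 0.27], "turn": -0.002, "gripper": 0},
  ],
)

```text
time_s: 8.55
tcp_pos: [0.3937, 0.2538, 0.0548]
eef_rot: [180.0, -0.0, -75.2]
contact_force: [-4.1, -0.9, 22.7]
gripper_width: 0.0101
gripper_force: 15.1
```

Request:
send_rows(
  moves=[
    {"slide": [0, 0, 0.008], "turn": 0, "gripper": 0},
    {"slide": [0, 0, 0.008], "turn": 0, "gripper": 0},
    {"slide": [0, 0, 0.008], "turn": 0, "gripper": 0},
    {"slide": [0, 0, 0.008], "turn": 0, "gripper": 0},
    {"slide": [0, 0, 0.008], "turn": 0, "gripper": 0},
  ],
)

```text
time_s: 8.97
tcp_pos: [0.3936, 0.2537, 0.0539]
eef_rot: [180.0, -0.0, -75.2]
contact_force: [0.7, -0.8, -0.9]
gripper_width: 0.0104
gripper_force: 15.0
```

Request:
send_rows(
  moves=[
    {"slide": [0, 0, 0], "turn": 0, "gripper": 0.35},
    {"slide": [0, 0, 0], "turn": 0, "gripper": 0.35},
    {"slide": [0, 0, 0], "turn": 0, "gripper": 0.35},
    {"slide": [0, 0, 0], "turn": 0, "gripper": 0.35},
    {"slide": [0, 0, 0], "turn": 0, "gripper": 0.35},
  ],
)

```text
time_s: 9.38
tcp_pos: [0.3937, 0.2538, 0.0543]
eef_rot: [180.0, 0.0, -75.2]
contact_force: [0.3, -0.2, 0.8]
gripper_width: 0.0299
gripper_force: 0.0
```

Request:
send_rows(
  moves=[
    {"slide": [0, 0, -0.15], "turn": 0, "gripper": 0.35},
    {"slide": [0, 0, -0.4], "turn": 0, "gripper": 0.35},
    {"slide": [0, 0, -0.6], "turn": 0, "gripper": 0.35},
    {"slide": [0, 0, -0.8], "turn": 0, "gripper": 0.35},
    {"slide": [0, 0, -1], "turn": 0, "gripper": 0.4},
  ],
)

```text
time_s: 9.8
tcp_pos: [0.3935, 0.2536, 0.206]
eef_rot: [-180.0, 0.0, -75.2]
contact_force: [0.9, 0.6, -0.8]
gripper_width: 0.0332
gripper_force: 0.0
```

Run:
```python
from h import *
for i in range(2): d=cap('wrist')
np.savez('w4.npz',**d)
s=get_state(); print(s['tcp_pos'],s['eef_rot'],s['time_s'])
for z in (.073,.078,.083): print(z,strip(d,.4623,.2723,14.8,z,-.07,thr=190))
print([(np.round(q['location'],3),round(q['p'],2)) for q in optics.look_for('wrist','square_panel')])
t=cap('top'); cv2.imwrite('pics/t4.png',cv2.resize(t['img'][180:300,100:200,::-1],None,fx=5,fy=5,interpolation=cv2.INTER_CUBIC))
# tall target
a=np.radians(20.9); M=np.array([[np.cos(a),-np.sin(a)],[np.sin(a),np.cos(a)]])
c=np.array([.493,-.2711])+M@[.07,.0005]; print(c)
plan([*c,.25],-69.1)
```

```text
[0.39567272 0.2558308  0.2094329 ] [-179.56974662    0.27313519  -75.14896194] 9.9
0.073 x -77.0..-66.5  y -35.2..37.0 mm
0.078 x -77.0..-66.5  y -35.8..35.2 mm
0.083 x -76.8..-66.8  y -36.3..33.5 mm
[(array([0.394, 0.248, 0.079]), 0.71)]
[ 0.55821594 -0.24566124]
0 slide [ 0.8754 -0.0522 -0.0749] turn -0.017
1 slide [ 0.8764 -0.0289 -0.0749] turn -0.017
2 slide [ 0.8769 -0.0055 -0.0749] turn -0.017
3 slide [ 0.8767  0.0178 -0.0749] turn -0.017
```

View pics/t4.png

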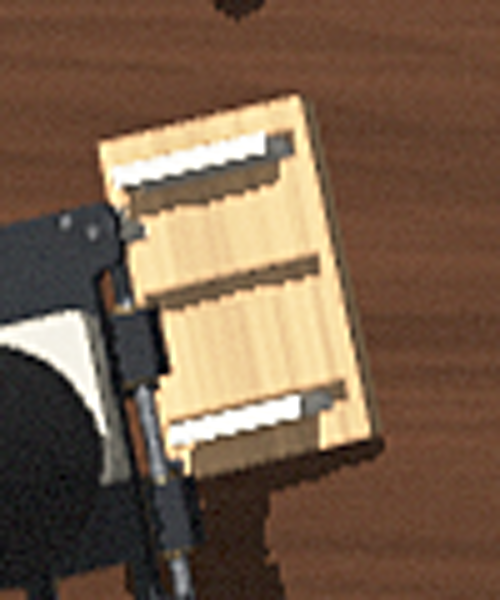

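The top view shows the square standing in slot 1 beside the post (crop pixel 235,418), with slot 2 empty and the low panel untouched. Next is the tall panel.

Request:
send_rows(
  moves=[
    {"slide": [0.2, -0.01, -0.07], "turn": -0.017, "gripper": 0.4},
    {"slide": [0.4, -0.02, -0.07], "turn": -0.017, "gripper": 0.4},
    {"slide": [0.6, -0.03, -0.07], "turn": -0.017, "gripper": 0.4},
    {"slide": [0.8, -0.05, -0.07], "turn": -0.017, "gripper": 0.4},
    {"slide": [0.88, -0.05, -0.07], "turn": -0.017, "gripper": 0.4},
  ],
)

```text
time_s: 10.42
tcp_pos: [0.4344, 0.1253, 0.2134]
eef_rot: [179.9, -0.1, -73.7]
contact_force: [-0.1, -0.6, -0.2]
gripper_width: 0.0348
gripper_force: 0.0
```

Request:
send_rows(
  moves=[
    {"slide": [0.2, -0.01, -0.07], "turn": -0.017, "gripper": 0.4},
    {"slide": [0.4, -0.02, -0.07], "turn": -0.017, "gripper": 0.4},
    {"slide": [0.6, -0.03, -0.07], "turn": -0.017, "gripper": 0.4},
    {"slide": [0.8, -0.03, -0.07], "turn": -0.017, "gripper": 0.4},
    {"slide": [0.88, -0.03, -0.07], "turn": -0.017, "gripper": 0.4},
  ],
)

```text
time_s: 10.83
tcp_pos: [0.4758, -0.0, 0.2238]
eef_rot: [179.8, -0.0, -72.2]
contact_force: [-0.1, -0.1, 0.1]
gripper_width: 0.0352
gripper_force: 0.0
```

Request:
send_rows(
  moves=[
    {"slide": [0.2, 0, -0.07], "turn": -0.017, "gripper": 0.4},
    {"slide": [0.4, 0, -0.07], "turn": -0.017, "gripper": 0.4},
    {"slide": [0.6, 0, -0.07], "turn": -0.017, "gripper": 0.4},
    {"slide": [0.8, -0.005, -0.07], "turn": -0.017, "gripper": 0.4},
    {"slide": [0.88, -0.005, -0.07], "turn": -0.017, "gripper": 0.4},
  ],
)

```text
time_s: 11.25
tcp_pos: [0.5173, -0.1253, 0.234]
eef_rot: [179.8, 0.0, -70.7]
contact_force: [0.0, 0.5, 0.1]
gripper_width: 0.035
gripper_force: 0.0
```

Request:
send_rows(
  moves=[
    {"slide": [0.2, 0, -0.04], "turn": -0.017, "gripper": 0.4},
    {"slide": [0.45, 0.01, -0.07], "turn": -0.017, "gripper": 0.4},
    {"slide": [0.7, 0.015, -0.07], "turn": -0.017, "gripper": 0.4},
    {"slide": [0.88, 0.02, -0.07], "turn": -0.017, "gripper": 0.4},
    {"slide": [0.88, 0.02, -0.07], "turn": -0.017, "gripper": 0.4},
  ],
)

```text
time_s: 11.67
tcp_pos: [0.5586, -0.2518, 0.2437]
eef_rot: [179.8, 0.1, -69.3]
contact_force: [0.2, 0.3, -0.4]
gripper_width: 0.035
gripper_force: 0.0
```

Run:
```python
from h import *
for i in range(6): d=cap('wrist')
s=get_state(); print(s['tcp_pos'],s['eef_rot'],s['time_s'],s['joints'])
for z in (.108,.113): print(z,strip(d,.493,-.2711,20.9,z,.07,thr=190))
print([(np.round(q['location'],3),round(q['p'],2)) for q in optics.look_for('wrist','tall_panel')])
plan([.5582,-.2457,.089],-69.1)
```

```text
[ 0.55806095 -0.24721728  0.24613662] [ 1.79982436e+02  2.09565355e-02 -6.90164451e+01] 11.9667 [-5.58537171e+00  1.38542739e+01 -6.16198653e+00 -1.15855716e-02
 -7.00088226e+01  2.65728931e+01]
0.108 x 64.5..75.3  y -37.8..30.5 mm
0.113 x 64.5..75.0  y -38.3..29.0 mm
[(array([ 0.658, -0.324,  0.107]), 0.97), (array([ 0.536, -0.418,  0.085]), 0.81), (array([ 0.562, -0.251,  0.116]), 0.76)]
0 slide [-0.0047 -0.0018  0.5247] turn 0.0005
1 slide [-0.0047 -0.0018  0.5247] turn 0.0005
```

Request:
send_rows(
  moves=[
    {"slide": [-0.01, -0.003, 0.14], "turn": 0, "gripper": 0.4},
    {"slide": [-0.01, -0.003, 0.28], "turn": 0, "gripper": 0.4},
    {"slide": [-0.01, -0.003, 0.42], "turn": 0, "gripper": 0.4},
    {"slide": [-0.01, -0.003, 0.56], "turn": 0, "gripper": 0.4},
    {"slide": [-0.01, -0.003, 0.7], "turn": 0, "gripper": 0.4},
  ],
)

```text
time_s: 12.43
tcp_pos: [0.5583, -0.2457, 0.141]
eef_rot: [-179.9, -0.0, -69.0]
contact_force: [-0.2, -1.1, -1.1]
gripper_width: 0.0354
gripper_force: 0.0
```

Request:
send_rows(
  moves=[
    {"slide": [0, 0, 0.1], "turn": 0, "gripper": 0.4},
    {"slide": [0, 0, 0.2], "turn": 0, "gripper": 0.4},
    {"slide": [0, 0, 0.3], "turn": 0, "gripper": 0.4},
    {"slide": [0, 0, 0.34], "turn": 0, "gripper": 0.4},
    {"slide": [0, 0, 0.34], "turn": 0, "gripper": 0.3},
  ],
)

```text
time_s: 12.85
tcp_pos: [0.5573, -0.2458, 0.0892]
eef_rot: [179.9, 0.1, -69.0]
contact_force: [0.9, 0.8, 0.7]
gripper_width: 0.0321
gripper_force: 0.0
```

Request:
send_rows(
  moves=[
    {"slide": [0, 0, 0], "turn": 0, "gripper": 0},
    {"slide": [0, 0, 0], "turn": 0, "gripper": 0},
    {"slide": [0, 0, 0], "turn": 0, "gripper": 0},
    {"slide": [0, 0, 0], "turn": 0, "gripper": 0},
    {"slide": [0, 0, 0], "turn": 0, "gripper": 0},
  ],
)

```text
time_s: 13.27
tcp_pos: [0.5588, -0.2468, 0.0914]
eef_rot: [-179.9, -0.1, -69.1]
contact_force: [-0.4, 0.7, 4.5]
gripper_width: 0.0093
gripper_force: 15.0
```

Request:
send_rows(
  moves=[
    {"slide": [0, 0, 0], "turn": 0, "gripper": 0},
    {"slide": [0, 0, 0], "turn": 0, "gripper": 0},
    {"slide": [0, 0, -0.04], "turn": 0, "gripper": 0},
    {"slide": [0, 0, -0.1], "turn": 0, "gripper": 0},
    {"slide": [0, 0, -0.2], "turn": 0, "gripper": 0},
  ],
)

```text
time_s: 13.68
tcp_pos: [0.5572, -0.2465, 0.1199]
eef_rot: [179.9, 0.1, -69.1]
contact_force: [0.5, 1.3, -0.9]
gripper_width: 0.0099
gripper_force: 15.0
```

Request:
send_rows(
  moves=[
    {"slide": [0, 0, -0.2], "turn": 0, "gripper": 0},
    {"slide": [0, 0, -0.4], "turn": 0, "gripper": 0},
    {"slide": [0, 0, -0.6], "turn": 0, "gripper": 0},
    {"slide": [0, 0, -0.8], "turn": 0, "gripper": 0},
    {"slide": [0, 0, -0.9], "turn": 0, "gripper": 0},
  ],
)

```text
time_s: 14.1
tcp_pos: [0.5592, -0.2473, 0.2605]
eef_rot: [-179.8, -0.2, -69.1]
contact_force: [1.7, -0.5, -0.4]
gripper_width: 0.0098
gripper_force: 15.0
```

Run:
```python
from h import *
plan([.4621,.2723,.25],-75.2)
```

```text
0 slide [-0.8666 -0.1583  0.0175] turn 0.0171
1 slide [-0.8706 -0.135   0.0175] turn 0.0171
2 slide [-0.8739 -0.1116  0.0175] turn 0.0171
3 slide [-0.8765 -0.0882  0.0175] turn 0.0171
```

Request:
send_rows(
  moves=[
    {"slide": [-0.2, -0.03, 0], "turn": 0.017, "gripper": 0},
    {"slide": [-0.4, -0.07, 0], "turn": 0.017, "gripper": 0},
    {"slide": [-0.6, -0.1, 0], "turn": 0.017, "gripper": 0},
    {"slide": [-0.8, -0.14, 0], "turn": 0.017, "gripper": 0},
    {"slide": [-0.87, -0.16, 0], "turn": 0.017, "gripper": 0},
  ],
)

```text
time_s: 14.52
tcp_pos: [0.5331, -0.1137, 0.2564]
eef_rot: [-179.9, 0.0, -70.5]
contact_force: [0.3, -0.0, -1.7]
gripper_width: 0.0101
gripper_force: 15.0
```

Request:
send_rows(
  moves=[
    {"slide": [-0.2, -0.03, 0], "turn": 0.017, "gripper": 0},
    {"slide": [-0.4, -0.06, 0], "turn": 0.017, "gripper": 0},
    {"slide": [-0.6, -0.09, 0], "turn": 0.017, "gripper": 0},
    {"slide": [-0.8, -0.12, 0], "turn": 0.017, "gripper": 0},
    {"slide": [-0.87, -0.135, 0], "turn": 0.017, "gripper": 0},
  ],
)

```text
time_s: 14.93
tcp_pos: [0.5092, 0.0161, 0.2562]
eef_rot: [-179.9, 0.0, -72.1]
contact_force: [-0.8, -0.4, -0.3]
gripper_width: 0.0096
gripper_force: 15.0
```

Request:
send_rows(
  moves=[
    {"slide": [-0.2, -0.03, 0.05], "turn": 0.017, "gripper": 0},
    {"slide": [-0.4, -0.06, 0.1], "turn": 0.017, "gripper": 0},
    {"slide": [-0.6, -0.08, 0.1], "turn": 0.017, "gripper": 0},
    {"slide": [-0.8, -0.1, 0.1], "turn": 0.017, "gripper": 0},
    {"slide": [-0.87, -0.11, 0.1], "turn": 0.017, "gripper": 0},
  ],
)

```text
time_s: 15.35
tcp_pos: [0.4851, 0.1453, 0.2408]
eef_rot: [-180.0, 0.0, -73.6]
contact_force: [0.2, -0.3, 0.0]
gripper_width: 0.0099
gripper_force: 15.0
```

Request:
send_rows(
  moves=[
    {"slide": [-0.2, -0.02, 0], "turn": 0.017, "gripper": 0},
    {"slide": [-0.45, -0.05, 0.1], "turn": 0.017, "gripper": 0},
    {"slide": [-0.7, -0.08, 0.2], "turn": 0.017, "gripper": 0},
    {"slide": [-0.88, -0.09, 0.3], "turn": 0.017, "gripper": 0},
    {"slide": [-0.88, -0.09, 0.4], "turn": 0.017, "gripper": 0},
  ],
)

```text
time_s: 15.77
tcp_pos: [0.4613, 0.2772, 0.1802]
eef_rot: [-179.9, 0.0, -75.0]
contact_force: [1.5, -0.0, -1.3]
gripper_width: 0.0098
gripper_force: 15.0
```

Run:
```python
from h import *
for i in range(6): d=cap('wrist')
s=get_state(); print(s['tcp_pos'],s['eef_rot'],s['time_s'],s['gripper_width'])
im=rectf(d,.4617,.2721,14.8,.03,.12,.07,2000).astype(int)
for y in (-.042,-.037):
    r=int((.07-y)*2000); p=im[r-2:r+3].mean(0)[:,0]
    print(y,[(round((c/2000-.12)*1000,1),int(p[c])) for c in range(216,264,2)])
plan([.4621,.2723,.13],-75.2,1)
```

```text
[0.46211858 0.27289975 0.1816554 ] [-1.79916137e+02  3.15607789e-02 -7.52446578e+01] 16.0667 0.01032103432662576
-0.042 [(-12.0, 252), (-11.0, 252), (-10.0, 252), (-9.0, 253), (-8.0, 240), (-7.0, 238), (-6.0, 254), (-5.0, 255), (-4.0, 246), (-3.0, 185), (-2.0, 135), (-1.0, 138), (0.0, 141), (1.0, 141), (2.0, 141), (3.0, 142), (4.0, 143), (5.0, 138), (6.0, 128), (7.0, 137), (8.0, 193), (9.0, 255), (10.0, 254), (11.0, 253)]
-0.037 [(-12.0, 254), (-11.0, 254), (-10.0, 254), (-9.0, 254), (-8.0, 252), (-7.0, 252), (-6.0, 254), (-5.0, 254), (-4.0, 255), (-3.0, 252), (-2.0, 205), (-1.0, 149), (0.0, 150), (1.0, 152), (2.0, 152), (3.0, 152), (4.0, 154), (5.0, 145), (6.0, 145), (7.0, 169), (8.0, 200), (9.0, 255), (10.0, 255), (11.0, 254)]
0 slide [0.0038 0.0011 0.3444] turn -0.0005
```

Request:
send_rows(
  moves=[
    {"slide": [0.003, 0, 0.1], "turn": 0, "gripper": 0},
    {"slide": [0.003, 0, 0.22], "turn": 0, "gripper": 0},
    {"slide": [0.003, 0, 0.34], "turn": 0, "gripper": 0},
    {"slide": [0.003, 0, 0.43], "turn": 0, "gripper": 0},
    {"slide": [0.003, 0, 0.43], "turn": 0, "gripper": 0},
  ],
)

```text
time_s: 16.48
tcp_pos: [0.4609, 0.2713, 0.1145]
eef_rot: [179.9, -0.1, -75.3]
contact_force: [-0.6, -0.5, -0.4]
gripper_width: 0.0103
gripper_force: 15.0
```

Request:
send_rows(
  moves=[
    {"slide": [0, 0, 0], "turn": 0, "gripper": 0},
    {"slide": [0, 0, 0], "turn": 0, "gripper": 0},
    {"slide": [0, 0, 0], "turn": 0, "gripper": 0},
    {"slide": [0, 0, 0], "turn": 0, "gripper": 0},
    {"slide": [0, 0, 0], "turn": 0, "gripper": 0},
  ],
)

```text
time_s: 16.9
tcp_pos: [0.4617, 0.2733, 0.1167]
eef_rot: [-179.9, 0.0, -75.2]
contact_force: [-0.5, 0.6, -0.9]
gripper_width: 0.0099
gripper_force: 15.0
```

Run:
```python
from h import *
s=get_state(); print(s['tcp_pos'],s['eef_rot'],s['contact_force'])
plan([.4622,.2722,.0895],-75.2,1)
```

```text
[0.46172314 0.27327289 0.11670684] [-1.79931176e+02  4.80190000e-02 -7.51942391e+01] [-0.46882944  0.57748114 -0.93696241]
0 slide [ 0.0077 -0.0012  0.1814] turn 0.0001
```

Request:
send_rows(
  moves=[
    {"slide": [0.004, -0.001, 0.03], "turn": 0, "gripper": 0},
    {"slide": [0.004, -0.001, 0.07], "turn": 0, "gripper": 0},
    {"slide": [0.004, -0.001, 0.11], "turn": 0, "gripper": 0},
    {"slide": [0.004, -0.001, 0.15], "turn": 0, "gripper": 0},
    {"slide": [0.004, -0.001, 0.175], "turn": 0, "gripper": 0},
  ],
)

```text
time_s: 17.32
tcp_pos: [0.4624, 0.2727, 0.0898]
eef_rot: [-179.9, -0.0, -75.1]
contact_force: [-2.9, -2.7, 22.9]
gripper_width: 0.0101
gripper_force: 15.1
```

Request:
send_rows(
  moves=[
    {"slide": [0, 0, 0.008], "turn": 0, "gripper": 0},
    {"slide": [0, 0, 0.008], "turn": 0, "gripper": 0},
    {"slide": [0, 0, 0.008], "turn": 0, "gripper": 0},
    {"slide": [0, 0, 0.008], "turn": 0, "gripper": 0},
    {"slide": [0, 0, 0.008], "turn": 0, "gripper": 0},
  ],
)

```text
time_s: 17.73
tcp_pos: [0.4625, 0.2727, 0.0895]
eef_rot: [-179.9, -0.0, -75.1]
contact_force: [-2.5, -1.7, 13.0]
gripper_width: 0.0102
gripper_force: 15.0
```

Request:
send_rows(
  moves=[
    {"slide": [0, 0, 0], "turn": 0, "gripper": 0.35},
    {"slide": [0, 0, 0], "turn": 0, "gripper": 0.35},
    {"slide": [0, 0, 0], "turn": 0, "gripper": 0.35},
    {"slide": [0, 0, 0], "turn": 0, "gripper": 0.35},
    {"slide": [0, 0, 0], "turn": 0, "gripper": 0.35},
  ],
)

```text
time_s: 18.15
tcp_pos: [0.4616, 0.2723, 0.088]
eef_rot: [180.0, -0.0, -75.2]
contact_force: [-0.3, 0.0, -0.6]
gripper_width: 0.03
gripper_force: 0.0
```

Request:
send_rows(
  moves=[
    {"slide": [0, 0, -0.15], "turn": 0, "gripper": 0.35},
    {"slide": [0, 0, -0.35], "turn": 0, "gripper": 0.35},
    {"slide": [0, 0, -0.55], "turn": 0, "gripper": 0.35},
    {"slide": [0, 0, -0.8], "turn": 0, "gripper": 0.35},
    {"slide": [0, 0, -1], "turn": 0, "gripper": 0.4},
  ],
)

```text
time_s: 18.57
tcp_pos: [0.4619, 0.2724, 0.2408]
eef_rot: [-179.9, 0.0, -75.2]
contact_force: [0.6, 0.6, 0.2]
gripper_width: 0.0333
gripper_force: 0.0
```

Run:
```python
from h import *
for i in range(2): d=cap('wrist')
s=get_state(); print(s['tcp_pos'],s['eef_rot'],s['time_s'])
print('tall',strip(d,.4623,.2723,14.8,.113,0,thr=190),'sq',strip(d,.4623,.2723,14.8,.078,-.07,thr=190))
a=np.radians(20.9); M=np.array([[np.cos(a),-np.sin(a)],[np.sin(a),np.cos(a)]])
c=np.array([.493,-.2711])+M@[-.07,.0005]; print(c)
plan([*c,.25],-69.1)
t=cap('scene')
for n in ('tall_panel','cam_head','cam_stand','square_panel'): print(n,[(np.round(q['location'],3),round(q['p'],2)) for q in optics.look_for('scene',n)])
```

```text
[0.46392527 0.2741405  0.24408289] [-179.52592652    0.22823966  -75.15382677] 18.6667
tall x -7.5..4.0  y -29.2..29.2 mm sq x -76.8..-65.5  y -35.8..9.2 mm
[ 0.42742732 -0.29560456]
0 slide [ 0.9023  0.3021 -0.0099] turn -0.0168
1 slide [ 0.894   0.3258 -0.0099] turn -0.0168
2 slide [ 0.8851  0.3493 -0.0099] turn -0.0168
3 slide [ 0.8755  0.3726 -0.0099] turn -0.0168
tall_panel [(array([ 0.662, -0.321,  0.072]), 0.83), (array([0.465, 0.272, 0.075]), 0.64), (array([ 0.545, -0.415,  0.058]), 0.64)]
cam_head [(array([0.77 , 0.018, 0.298]), 0.96), (array([0.491, 0.295, 0.029]), 0.68)]
cam_stand [(array([0.784, 0.   , 0.014]), 0.72), (array([0.488, 0.299, 0.029]), 0.32)]
square_panel [(array([0.396, 0.259, 0.062]), 0.62), (array([ 0.434, -0.289,  0.067]), 0.44)]
```

Tall panel seated (58.4 mm wide when rectified at the seated top height). Now the turtle panel.

Request:
send_rows(
  moves=[
    {"slide": [0.2, 0.06, 0], "turn": -0.017, "gripper": 0.4},
    {"slide": [0.4, 0.13, 0], "turn": -0.017, "gripper": 0.4},
    {"slide": [0.6, 0.2, 0], "turn": -0.017, "gripper": 0.4},
    {"slide": [0.8, 0.27, 0], "turn": -0.017, "gripper": 0.4},
    {"slide": [0.9, 0.3, 0], "turn": -0.017, "gripper": 0.4},
  ],
)

```text
time_s: 19.33
tcp_pos: [0.4513, 0.1275, 0.2372]
eef_rot: [179.9, -0.1, -73.7]
contact_force: [0.2, 0.2, -0.2]
gripper_width: 0.0349
gripper_force: 0.0
```

Request:
send_rows(
  moves=[
    {"slide": [0.2, 0.07, 0], "turn": -0.017, "gripper": 0.4},
    {"slide": [0.4, 0.14, 0], "turn": -0.017, "gripper": 0.4},
    {"slide": [0.6, 0.21, 0], "turn": -0.017, "gripper": 0.4},
    {"slide": [0.8, 0.29, 0], "turn": -0.017, "gripper": 0.4},
    {"slide": [0.89, 0.326, 0], "turn": -0.017, "gripper": 0.4},
  ],
)

```text
time_s: 19.75
tcp_pos: [0.4419, -0.0142, 0.2373]
eef_rot: [179.9, -0.0, -72.2]
contact_force: [-1.2, 1.0, -0.6]
gripper_width: 0.0354
gripper_force: 0.0
```

Request:
send_rows(
  moves=[
    {"slide": [0.2, 0.07, 0], "turn": -0.017, "gripper": 0.4},
    {"slide": [0.4, 0.14, 0], "turn": -0.017, "gripper": 0.4},
    {"slide": [0.6, 0.21, 0], "turn": -0.017, "gripper": 0.4},
    {"slide": [0.8, 0.3, 0], "turn": -0.017, "gripper": 0.4},
    {"slide": [0.885, 0.35, 0], "turn": -0.017, "gripper": 0.4},
  ],
)

```text
time_s: 20.17
tcp_pos: [0.433, -0.1565, 0.2371]
eef_rot: [179.8, 0.0, -70.7]
contact_force: [-0.1, 0.2, -0.1]
gripper_width: 0.0349
gripper_force: 0.0
```

Request:
send_rows(
  moves=[
    {"slide": [0.2, 0.08, 0], "turn": -0.017, "gripper": 0.4},
    {"slide": [0.45, 0.19, 0], "turn": -0.017, "gripper": 0.4},
    {"slide": [0.7, 0.3, 0], "turn": -0.017, "gripper": 0.4},
    {"slide": [0.875, 0.373, 0], "turn": -0.017, "gripper": 0.4},
    {"slide": [0.875, 0.373, 0], "turn": -0.017, "gripper": 0.4},
  ],
)

```text
time_s: 20.58
tcp_pos: [0.4237, -0.3002, 0.2365]
eef_rot: [179.8, 0.1, -69.3]
contact_force: [0.7, 0.5, 0.5]
gripper_width: 0.0352
gripper_force: 0.0
```

Run:
```python
from h import *
for i in range(6): d=cap('wrist')
np.savez('w5.npz',**d)
s=get_state(); print(s['tcp_pos'],s['eef_rot'],s['time_s'],s['joints'])
for z in (.098,): print(strip(d,.493,-.2711,20.9,z,-.07,thr=190,hx=.02))
plan([.4274,-.2956,.080],-69.1)
t=dict(np.load('top0.npz')); sc=dict(np.load('scene0.npz'))
# cam head: crops for stand geometry
a=cv2.resize(t['img'][80:160,215:290,::-1],(400,427),interpolation=cv2.INTER_CUBIC)
b=cv2.resize(sc['img'][180:310,175:250,::-1],(346,600),interpolation=cv2.INTER_CUBIC)
o=np.zeros((600,746,3),np.uint8);o[:427,:400]=a;o[:,400:]=b; cv2.imwrite('pics/cam.png',o)
```

```text
[ 0.42490146 -0.29542355  0.23813354] [ 1.79978077e+02  2.23172842e-02 -6.90053282e+01] 20.8833 [-1.30609031e+01  5.18719390e+00 -1.78931182e+01 -6.75186052e-03
 -6.69503489e+01  3.40582244e+01]
x -75.5..-64.8  y -49.2..44.2 mm
0 slide [ 0.0035 -0.0076  0.5271] turn 0.0005
1 slide [ 0.0035 -0.0076  0.5271] turn 0.0005
```

View pics/cam.png

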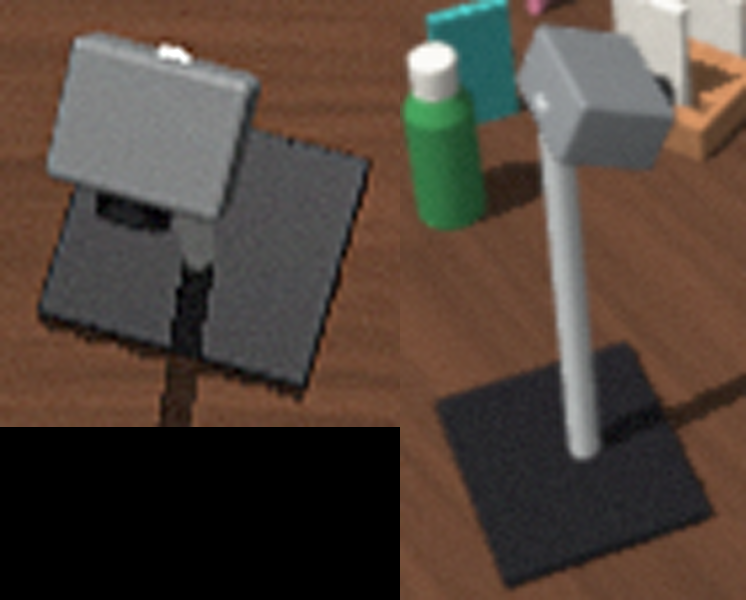

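The top crop shows the camera plate corners at (370,160), (302,390) and (40,318), and the lens at (135,210). The scene crop shows the plate corners at (437,402), (630,343), (714,512) and (510,585), the post foot at (583,450) and the post top near the head at (545,140).

```bash
cat >> h.py <<'E'
def ray(d,uv):
    K,Rm,o=cam(d); v=Rm@np.linalg.inv(K)@[uv[0],uv[1],1]; return o,v/np.linalg.norm(v)
def onz(d,uv,z):
    o,v=ray(d,uv); return o+v*(z-o[2])/v[2]
def tri(obs):
    A=0;b=0
    for d,uv in obs:
        o,v=ray(d,uv); P=np.eye(3)-np.outer(v,v); A=A+P; b=b+P@o
    return np.linalg.solve(A,b)
E
python3 - <<'E'
from h import *
t=dict(np.load('top0.npz')); s=dict(np.load('scene0.npz'))
S=lambda x,y:((x-400)/4.615+175-.5+.1,y/4.615+180-.4)
T=lambda x,y:(x/5.333+215-.4,y/5.333+80-.4)
cs=[onz(s,S(*p),.012)[:2] for p in ((437,402),(630,343),(714,512),(510,585))]
ct=[onz(t,T(*p),.012)[:2] for p in ((370,160),(302,387),(40,316))]
print('scene',np.round(cs,4).tolist(),np.round(np.mean(cs,0),4)); print('top',np.round(ct,4).tolist(),np.round((ct[0]+ct[2])/2,4))
for c in (cs,ct): print([(round(np.linalg.norm(b-a),4),round(np.degrees(np.arctan2(*(b-a)[::-1])),1)) for a,b in zip(c[:-1],c[1:])])
print('post foot s',onz(s,S(583,455),.012),'t',onz(t,T(198,268),.012))
print('lens tri',tri([(s,S(663,92)),(t,T(133,212))]), 'top lens at z.27',onz(t,T(133,214),.265))
E
```

```text
scene [[0.8359, -0.0954], [0.7118, -0.0615], [0.7502, 0.081], [0.8738, 0.05]] [ 0.7929 -0.0065]
top [[0.8346, -0.1], [0.7098, -0.0661], [0.7456, 0.0746]] [ 0.7901 -0.0127]
[(np.float64(0.1286), np.float64(164.7)), (np.float64(0.1476), np.float64(74.9)), (np.float64(0.1274), np.float64(-14.1))]
[(np.float64(0.1293), np.float64(164.8)), (np.float64(0.1452), np.float64(75.7))]
post foot s [ 0.78744443 -0.00334479  0.012     ] t [ 0.77343581 -0.00911554  0.012     ]
lens tri [0.72502934 0.00606543 0.27818537] top lens at z.27 [0.72925476 0.00606188 0.265     ]
```

Request:
send_rows(
  moves=[
    {"slide": [0.007, -0.015, 0.14], "turn": 0, "gripper": 0.4},
    {"slide": [0.007, -0.015, 0.28], "turn": 0, "gripper": 0.4},
    {"slide": [0.007, -0.015, 0.42], "turn": 0, "gripper": 0.4},
    {"slide": [0.007, -0.015, 0.56], "turn": 0, "gripper": 0.4},
    {"slide": [0.007, -0.015, 0.7], "turn": 0, "gripper": 0.4},
  ],
)

```text
time_s: 21.3
tcp_pos: [0.4278, -0.2954, 0.1329]
eef_rot: [-180.0, -0.0, -69.0]
contact_force: [0.1, -0.6, -0.2]
gripper_width: 0.0352
gripper_force: 0.0
```

Request:
send_rows(
  moves=[
    {"slide": [0, 0, 0.1], "turn": 0, "gripper": 0.4},
    {"slide": [0, 0, 0.2], "turn": 0, "gripper": 0.4},
    {"slide": [0, 0, 0.3], "turn": 0, "gripper": 0.4},
    {"slide": [0, 0, 0.35], "turn": 0, "gripper": 0.4},
    {"slide": [0, 0, 0.35], "turn": 0, "gripper": 0.4},
  ],
)

```text
time_s: 21.72
tcp_pos: [0.4266, -0.2954, 0.0796]
eef_rot: [179.9, 0.1, -69.0]
contact_force: [0.2, -0.4, 0.0]
gripper_width: 0.0349
gripper_force: 0.0
```

Run:
```python
from h import *
for i in range(3): optics.capture('wrist')
s=get_state(); print(s['tcp_pos'],s['eef_rot'],s['contact_force'])
```

```text
[ 0.42805054 -0.29635099  0.08177957] [-1.79955381e+02 -4.80367366e-02 -6.90228745e+01] [-0.04609502  0.59897504  0.44460484]
```

Request:
send_rows(
  moves=[
    {"slide": [0, 0, 0.015], "turn": 0, "gripper": 0.2},
    {"slide": [0, 0, 0.015], "turn": 0, "gripper": 0},
    {"slide": [0, 0, 0.015], "turn": 0, "gripper": 0},
    {"slide": [0, 0, 0.015], "turn": 0, "gripper": 0},
    {"slide": [0, 0, 0.015], "turn": 0, "gripper": 0},
  ],
  newtons=30,
)

```text
time_s: 22.28
tcp_pos: [0.4275, -0.2966, 0.079]
eef_rot: [-180.0, -0.0, -69.1]
contact_force: [-0.2, 0.1, 1.9]
gripper_width: 0.0098
gripper_force: 30.0
```

Request:
send_rows(
  moves=[
    {"slide": [0, 0, 0], "turn": 0, "gripper": 0},
    {"slide": [0, 0, 0], "turn": 0, "gripper": 0},
    {"slide": [0, 0, 0], "turn": 0, "gripper": 0},
    {"slide": [0, 0, 0], "turn": 0, "gripper": 0},
    {"slide": [0, 0, 0], "turn": 0, "gripper": 0},
  ],
)

```text
time_s: 22.7
tcp_pos: [0.4275, -0.2966, 0.0789]
eef_rot: [-180.0, -0.0, -69.1]
contact_force: [-0.4, 0.5, 6.8]
gripper_width: 0.0097
gripper_force: 30.0
```

Request:
send_rows(
  moves=[
    {"slide": [0, 0, -0.06], "turn": 0, "gripper": 0},
    {"slide": [0, 0, -0.15], "turn": 0, "gripper": 0},
    {"slide": [0, 0, -0.3], "turn": 0, "gripper": 0},
    {"slide": [0, 0, -0.5], "turn": 0, "gripper": 0},
    {"slide": [0, 0, -0.7], "turn": 0, "gripper": 0},
  ],
)

```text
time_s: 23.12
tcp_pos: [0.4266, -0.2962, 0.1846]
eef_rot: [179.9, 0.1, -69.1]
contact_force: [1.0, -0.7, -0.4]
gripper_width: 0.0099
gripper_force: 30.0
```

Request:
send_rows(
  moves=[
    {"slide": [0, 0, -0.2], "turn": 0, "gripper": 0},
    {"slide": [0, 0, -0.4], "turn": 0, "gripper": 0},
    {"slide": [0, 0, -0.6], "turn": 0, "gripper": 0},
    {"slide": [0, 0, -0.8], "turn": 0, "gripper": 0},
    {"slide": [0, 0, -1], "turn": 0, "gripper": 0},
  ],
)

```text
time_s: 23.53
tcp_pos: [0.4267, -0.2963, 0.3356]
eef_rot: [-180.0, 0.0, -69.1]
contact_force: [0.8, -0.3, -0.5]
gripper_width: 0.0095
gripper_force: 30.0
```

Run:
```python
from h import *
optics.capture('wrist')
s=get_state(); print(s['time_s'],s['tcp_pos'],s['eef_rot'],s['joints'],s['gripper_width'])
plan([.60,-.16,.5],-105)
```

```text
23.5833 [ 0.42861775 -0.29788077  0.34210886] [-179.6923079    -0.39838455  -69.05247825] [-13.11681718   2.39971104  -7.5704816    0.16033185 -79.55180676
  34.03699075] 0.010126954923335745
0 slide [-0.225  -0.6978 -0.5263] turn 0.1997
1 slide [-0.4293 -0.5943 -0.5263] turn 0.1997
```

The turtle is held (22.3–23.6 s used so far). The rows offer no tilt command, so I need to learn what the arm does at its reach limit. I'll raise it, swing to the lens heading (about -15°) and try there.

Request:
send_rows(
  moves=[
    {"slide": [-0.04, -0.14, -0.1], "turn": 0.04, "gripper": 0},
    {"slide": [-0.09, -0.28, -0.2], "turn": 0.08, "gripper": 0},
    {"slide": [-0.13, -0.42, -0.32], "turn": 0.12, "gripper": 0},
    {"slide": [-0.18, -0.56, -0.43], "turn": 0.16, "gripper": 0},
    {"slide": [-0.22, -0.7, -0.53], "turn": 0.2, "gripper": 0},
  ],
)

```text
time_s: 24.0
tcp_pos: [0.5139, -0.2274, 0.4145]
eef_rot: [-180.0, 0.0, -87.3]
contact_force: [0.3, -1.1, -0.2]
gripper_width: 0.0098
gripper_force: 30.0
```

Request:
send_rows(
  moves=[
    {"slide": [-0.09, -0.12, -0.1], "turn": 0.04, "gripper": 0},
    {"slide": [-0.17, -0.24, -0.2], "turn": 0.08, "gripper": 0},
    {"slide": [-0.26, -0.36, -0.32], "turn": 0.12, "gripper": 0},
    {"slide": [-0.34, -0.48, -0.43], "turn": 0.16, "gripper": 0},
    {"slide": [-0.43, -0.59, -0.53], "turn": 0.2, "gripper": 0},
  ],
)

```text
time_s: 24.42
tcp_pos: [0.5993, -0.1586, 0.4936]
eef_rot: [180.0, 0.0, -105.3]
contact_force: [0.4, -0.1, 0.0]
gripper_width: 0.0097
gripper_force: 30.0
```

Request:
send_rows(
  moves=[
    {"slide": [0, -0.15, 0], "turn": 0, "gripper": 0},
    {"slide": [0, -0.3, 0], "turn": 0, "gripper": 0},
    {"slide": [0, -0.45, 0], "turn": 0, "gripper": 0},
    {"slide": [0, -0.6, 0], "turn": 0, "gripper": 0},
    {"slide": [0, -0.75, 0], "turn": 0, "gripper": 0},
  ],
)

```text
time_s: 24.83
tcp_pos: [0.7081, -0.1886, 0.4925]
eef_rot: [180.0, 0.0, -105.1]
contact_force: [0.2, -0.9, -0.3]
gripper_width: 0.01
gripper_force: 30.0
```

Request:
send_rows(
  moves=[
    {"slide": [0, -0.15, 0], "turn": 0, "gripper": 0},
    {"slide": [0, -0.3, 0], "turn": 0, "gripper": 0},
    {"slide": [0, -0.45, 0], "turn": 0, "gripper": 0},
    {"slide": [0, -0.6, 0], "turn": 0, "gripper": 0},
    {"slide": [0, -0.75, 0], "turn": 0, "gripper": 0},
  ],
)

```text
time_s: 25.25
tcp_pos: [0.8099, -0.217, 0.4853]
eef_rot: [-179.9, -0.2, -105.1]
contact_force: [33.5, -32.2, 41.5]
gripper_width: 0.0095
gripper_force: 29.9
```

Run:
```python
from h import *
s=get_state(); print(s['time_s'],s['tcp_pos'],s['eef_rot'],s['joints'],s['gripper_width'])
```

```text
25.25 [ 0.80986908 -0.21698215  0.48527813] [-1.79915080e+02 -1.65736595e-01 -1.05113525e+02] [  -1.6907578    42.93008174   71.74249468    0.20639669 -118.76812889
  -13.32324266] 0.009548030957852524
```

Request:
send_rows(
  moves=[
    {"slide": [0, 0.1, 0], "turn": 0, "gripper": 0},
    {"slide": [0, 0.2, 0], "turn": 0, "gripper": 0},
    {"slide": [0, 0.3, 0], "turn": 0, "gripper": 0},
    {"slide": [0, 0.3, 0], "turn": 0, "gripper": 0},
    {"slide": [0, 0.3, 0], "turn": 0, "gripper": 0},
  ],
)

```text
time_s: 25.67
tcp_pos: [0.7656, -0.2045, 0.489]
eef_rot: [-179.5, -0.0, -105.1]
contact_force: [0.0, 0.3, -0.0]
gripper_width: 0.01
gripper_force: 30.0
```

Run:
```python
from h import *
for i in range(4): optics.capture('wrist')
s=get_state(); print(s['time_s'],s['tcp_pos'],s['eef_rot'],s['joints'],s['contact_force'])
```

```text
25.8667 [ 0.76705623 -0.20442602  0.48660762] [-1.79666904e+02 -3.68967751e-02 -1.05073180e+02] [  -0.88349185   33.8752094    54.85270528    0.1254962  -110.66356147
  -14.14497401] [-0.33654095 -0.12236212 -1.18144109]
```

Request:
send_rows(
  moves=[
    {"slide": [0, -0.05, 0], "turn": 0, "gripper": 0},
    {"slide": [0, -0.1, 0], "turn": 0, "gripper": 0},
    {"slide": [0, -0.15, 0], "turn": 0, "gripper": 0},
    {"slide": [0, -0.18, 0], "turn": 0, "gripper": 0},
    {"slide": [0, -0.2, 0], "turn": 0, "gripper": 0},
  ],
)

```text
time_s: 26.28
tcp_pos: [0.7966, -0.2124, 0.4855]
eef_rot: [-179.7, -0.1, -105.1]
contact_force: [-0.5, -0.1, -0.7]
gripper_width: 0.0097
gripper_force: 30.0
```

Request:
send_rows(
  moves=[
    {"slide": [0, -0.03, 0], "turn": 0, "gripper": 0},
    {"slide": [0, -0.06, 0], "turn": 0, "gripper": 0},
    {"slide": [0, -0.09, 0], "turn": 0, "gripper": 0},
    {"slide": [0, -0.12, 0], "turn": 0, "gripper": 0},
    {"slide": [0, -0.15, 0], "turn": 0, "gripper": 0},
  ],
)

```text
time_s: 26.7
tcp_pos: [0.8143, -0.2172, 0.4823]
eef_rot: [-179.6, -0.1, -105.1]
contact_force: [1.2, -0.3, -1.4]
gripper_width: 0.0102
gripper_force: 30.0
```

Run:
```python
from h import *
for i in range(3):
    s=get_state(); print(s['time_s'],s['tcp_pos'].round(4),s['eef_rot'].round(2),s['joints'].round(2),s['contact_force'].round(1)); optics.capture('wrist')
```

```text
26.7 [ 0.8143 -0.2172  0.4823] [-1.7958e+02 -1.0000e-01 -1.0507e+02] [  -1.69   43.07   71.61    0.22 -118.15  -13.28] [ 1.2 -0.3 -1.4]
26.75 [ 0.8146 -0.2172  0.4824] [-1.7952e+02 -9.0000e-02 -1.0507e+02] [  -1.69   43.07   71.6     0.22 -118.09  -13.27] [ 1.2 -0.  -0.7]
26.8 [ 0.8143 -0.2172  0.4833] [-1.7947e+02 -8.0000e-02 -1.0507e+02] [  -1.69   43.01   71.62    0.23 -118.11  -13.28] [ 0.7  0.4 -0.3]
```

Request:
send_rows(
  moves=[
    {"slide": [0, -0.1, 0], "turn": 0, "gripper": 0},
    {"slide": [0, -0.2, 0], "turn": 0, "gripper": 0},
    {"slide": [0, -0.3, 0], "turn": 0, "gripper": 0},
    {"slide": [0, -0.4, 0], "turn": 0, "gripper": 0},
    {"slide": [0, -0.5, 0], "turn": 0, "gripper": 0},
  ],
)

```text
time_s: 27.27
tcp_pos: [0.8483, -0.2266, 0.456]
eef_rot: [-177.4, -0.3, -105.1]
contact_force: [0.5, -0.1, -1.6]
gripper_width: 0.0096
gripper_force: 30.0
```

Run:
```python
from h import *
for i in range(3):
    s=get_state(); print(s['time_s'],s['tcp_pos'].round(4),s['eef_rot'].round(2),s['joints'].round(2),s['contact_force'].round(1)); optics.capture('wrist')
```

```text
27.2667 [ 0.8483 -0.2266  0.456 ] [-177.4    -0.32 -105.08] [  -1.94   45.09   71.63    0.99 -114.09  -12.71] [ 0.5 -0.1 -1.6]
27.3167 [ 0.8487 -0.2265  0.4541] [-177.54   -0.32 -105.07] [  -1.95   45.19   71.58    0.95 -114.07  -12.7 ] [ 1.3 -0.2 -1.7]
27.3667 [ 0.8482 -0.2264  0.4544] [-177.59   -0.33 -105.07] [  -1.94   45.16   71.58    0.95 -114.14  -12.71] [ 0.2  0.3 -1.6]
```

Request:
send_rows(
  moves=[
    {"slide": [0, -0.25, -0.05], "turn": 0, "gripper": 0},
    {"slide": [0, -0.5, -0.1], "turn": 0, "gripper": 0},
    {"slide": [0, -0.75, -0.15], "turn": 0, "gripper": 0},
    {"slide": [0, -1, -0.2], "turn": 0, "gripper": 0},
    {"slide": [0, -1, -0.2], "turn": 0, "gripper": 0},
  ],
)

```text
time_s: 27.83
tcp_pos: [0.8822, -0.236, 0.4269]
eef_rot: [-175.4, -0.6, -105.1]
contact_force: [-0.5, -0.9, -0.5]
gripper_width: 0.0097
gripper_force: 30.0
```

Run:
```python
from h import *
for i in range(2):
    s=get_state(); print(s['time_s'],s['tcp_pos'].round(4),s['eef_rot'].round(2),s['joints'].round(2),s['contact_force'].round(1)); optics.capture('wrist')
```

```text
27.8333 [ 0.8822 -0.236   0.4269] [-175.37   -0.56 -105.1 ] [  -2.19   47.25   71.63    1.67 -109.99  -12.25] [-0.5 -0.9 -0.5]
27.8833 [ 0.8825 -0.236   0.4257] [-175.44   -0.56 -105.09] [  -2.2    47.3    71.6     1.66 -109.97  -12.25] [ 1.8  0.2 -2.3]
```

Request:
send_rows(
  moves=[
    {"slide": [0, -0.25, -0.25], "turn": 0, "gripper": 0},
    {"slide": [0, -0.5, -0.5], "turn": 0, "gripper": 0},
    {"slide": [0, -0.75, -0.75], "turn": 0, "gripper": 0},
    {"slide": [0, -1, -1], "turn": 0, "gripper": 0},
    {"slide": [0, -1, -1], "turn": 0, "gripper": 0},
  ],
)

```text
time_s: 28.35
tcp_pos: [0.8734, -0.2331, 0.4643]
eef_rot: [-173.0, -0.8, -105.1]
contact_force: [-0.2, -0.2, -0.0]
gripper_width: 0.0095
gripper_force: 30.0
```

Run:
```python
from h import *
for i in range(2):
    s=get_state(); print(s['time_s'],s['tcp_pos'].round(4),s['eef_rot'].round(2),s['joints'].round(2),s['contact_force'].round(1)); optics.capture('wrist')
```

```text
28.35 [ 0.8734 -0.2331  0.4643] [-172.99   -0.78 -105.12] [  -1.69   45.04   71.71    2.52 -110.01  -12.38] [-0.2 -0.2 -0. ]
28.4 [ 0.8731 -0.2332  0.4648] [-172.98   -0.78 -105.13] [  -1.69   45.01   71.71    2.54 -110.02  -12.38] [-0.8 -0.6 -0.5]
```

```bash
cat >> h.py <<'E'
def rot(s): return R.from_euler('xyz',s['eef_rot'],degrees=True).as_matrix()
def loc(v,s=None): s=s or get_state(); return np.round(rot(s).T@np.array(v)/.15,3)   # world metres -> slide units
def tilt():
    s=get_state(); z=rot(s)[:,2]; h=np.degrees(np.arctan2(z[1],z[0])); t=np.degrees(np.arccos(-z[2])); y=-rot(s)[:,1]
    print('t',round(s['time_s'],2),'tcp',s['tcp_pos'].round(4),'tilt %.2f head %.1f'%(t,h),'rpy',s['eef_rot'].round(2),'q',s['joints'].round(2),'F',s['contact_force'].round(1))
    tz=np.array([np.sin(np.radians(25))*np.cos(np.radians(-15)),np.sin(np.radians(25))*np.sin(np.radians(-15))]); r=tz-z[:2]
    print('rest tilt heading %.1f'%np.degrees(np.arctan2(r[1],r[0])),'deg',np.degrees(np.linalg.norm(r)).round(1))
    return s
E
python3 - <<'E'
from h import *
s=tilt(); p=s['tcp_pos']
d=.192
for h in (-15,-18,-20,-22):
    a=np.radians(h); r=np.hypot(p[0],p[1]); L=np.sqrt(.9036**2-d*d)-.04
    tgt=np.array([L*np.cos(a)+d*np.sin(a),L*np.sin(a)-d*np.cos(a),.46]); print(h,tgt.round(3),'slide',loc(tgt-p,s))
E
```

```text
t 28.45 tcp [ 0.8735 -0.2333  0.464 ] tilt 7.04 head -21.4 rpy [-173.01   -0.78 -105.12] q [  -1.7    45.06   71.7     2.52 -110.    -12.38] F [ 0.6  0.3 -0.4]
rest tilt heading -12.4 deg 17.3
-15 [ 0.765 -0.404  0.46 ] slide [ 1.286  0.407 -0.006]
-18 [ 0.742 -0.443  0.46 ] slide [ 1.578  0.481 -0.011]
-20 [ 0.726 -0.469  0.46 ] slide [ 1.771  0.539 -0.015]
-22 [ 0.71  -0.494  0.46 ] slide [ 1.961  0.603 -0.02 ]
```

Request:
send_rows(
  moves=[
    {"slide": [0.1, 0.1, 0], "turn": 0, "gripper": 0},
    {"slide": [0.35, 0.2, 0], "turn": 0, "gripper": 0},
    {"slide": [0.6, 0.3, 0], "turn": 0, "gripper": 0},
    {"slide": [0.85, 0.34, 0], "turn": 0, "gripper": 0},
    {"slide": [1, 0.34, 0], "turn": 0, "gripper": 0},
  ],
)

```text
time_s: 28.87
tcp_pos: [0.783, -0.3682, 0.4603]
eef_rot: [-173.0, -0.8, -105.2]
contact_force: [-0.9, 0.5, -0.3]
gripper_width: 0.0096
gripper_force: 30.0
```

Request:
send_rows(
  moves=[
    {"slide": [0, -0.05, -0.02], "turn": 0, "gripper": 0},
    {"slide": [0, -0.1, -0.04], "turn": 0, "gripper": 0},
    {"slide": [-0.005, -0.15, -0.06], "turn": 0, "gripper": 0},
    {"slide": [-0.01, -0.2, -0.08], "turn": 0, "gripper": 0},
    {"slide": [-0.01, -0.25, -0.1], "turn": 0, "gripper": 0},
  ],
)

```text
time_s: 29.28
tcp_pos: [0.8172, -0.3711, 0.4708]
eef_rot: [-173.1, -0.9, -105.2]
contact_force: [1.1, 0.2, 0.9]
gripper_width: 0.0098
gripper_force: 30.0
```

Run:
```python
from h import *
tilt()
```

```text
t 29.28 tcp [ 0.8172 -0.3711  0.4708] tilt 6.91 head -22.5 rpy [-173.15   -0.89 -105.15] q [ -11.52   44.36   71.71    1.4  -110.57   -3.01] F [1.1 0.2 0.9]
rest tilt heading -12.0 deg 17.4
```

Request:
send_rows(
  moves=[
    {"slide": [-0.01, -0.25, -0.15], "turn": 0, "gripper": 0},
    {"slide": [-0.02, -0.5, -0.3], "turn": 0, "gripper": 0},
    {"slide": [-0.03, -0.75, -0.45], "turn": 0, "gripper": 0},
    {"slide": [-0.045, -1, -0.6], "turn": 0, "gripper": 0},
    {"slide": [-0.045, -1, -0.6], "turn": 0, "gripper": 0},
  ],
)

```text
time_s: 29.7
tcp_pos: [0.8341, -0.3546, 0.4841]
eef_rot: [-170.7, -1.4, -105.2]
contact_force: [0.8, 0.4, -0.4]
gripper_width: 0.0095
gripper_force: 30.0
```

Request:
send_rows(
  moves=[
    {"slide": [-0.01, -0.25, -0.15], "turn": 0, "gripper": 0},
    {"slide": [-0.02, -0.5, -0.3], "turn": 0, "gripper": 0},
    {"slide": [-0.03, -0.75, -0.45], "turn": 0, "gripper": 0},
    {"slide": [-0.045, -1, -0.6], "turn": 0, "gripper": 0},
    {"slide": [-0.045, -1, -0.6], "turn": 0, "gripper": 0},
  ],
)

```text
time_s: 30.12
tcp_pos: [0.8488, -0.3407, 0.4944]
eef_rot: [-168.6, -1.9, -105.3]
contact_force: [0.0, 0.3, -0.9]
gripper_width: 0.01
gripper_force: 30.0
```

Run:
```python
from h import *
tilt()
```

```text
t 30.12 tcp [ 0.8488 -0.3407  0.4944] tilt 11.56 head -24.7 rpy [-168.6    -1.92 -105.29] q [  -8.42   43.44   71.65    3.37 -107.08   -5.37] F [ 0.   0.3 -0.9]
rest tilt heading -6.4 deg 13.0
```

Run:
```python
from h import *
s=get_state(); p=s['tcp_pos']
v1=np.array([.80,-.2,.49])-p; v2=np.array([.875,-.015,.49])-[.80,-.2,.49]
print(loc(v1),loc(v2/2), 'push h-1, up .6 world:',loc(np.array([.15,-.003,.09])))
```

```text
[-0.819  0.55  -0.109] [-0.66  -0.081 -0.006] push h-1, up .6 world: [-0.224 -1.071 -0.404]
```

Request:
send_rows(
  moves=[
    {"slide": [-0.12, 0.11, -0.02], "turn": 0, "gripper": 0},
    {"slide": [-0.3, 0.22, -0.05], "turn": 0, "gripper": 0},
    {"slide": [-0.48, 0.33, -0.07], "turn": 0, "gripper": 0},
    {"slide": [-0.66, 0.44, -0.09], "turn": 0, "gripper": 0},
    {"slide": [-0.82, 0.55, -0.11], "turn": 0, "gripper": 0},
  ],
)

```text
time_s: 30.53
tcp_pos: [0.7991, -0.199, 0.4898]
eef_rot: [-168.6, -1.9, -105.3]
contact_force: [0.5, 0.4, -0.3]
gripper_width: 0.0097
gripper_force: 30.0
```

Request:
send_rows(
  moves=[
    {"slide": [-0.15, 0, 0], "turn": 0, "gripper": 0},
    {"slide": [-0.3, -0.02, 0], "turn": 0, "gripper": 0},
    {"slide": [-0.45, -0.04, 0], "turn": 0, "gripper": 0},
    {"slide": [-0.57, -0.06, 0], "turn": 0, "gripper": 0},
    {"slide": [-0.66, -0.08, 0], "turn": 0, "gripper": 0},
  ],
)

```text
time_s: 30.95
tcp_pos: [0.838, -0.1062, 0.4886]
eef_rot: [-168.6, -1.9, -105.2]
contact_force: [0.7, 0.5, -1.5]
gripper_width: 0.01
gripper_force: 30.0
```

Request:
send_rows(
  moves=[
    {"slide": [-0.15, 0, 0], "turn": 0, "gripper": 0},
    {"slide": [-0.3, -0.02, 0], "turn": 0, "gripper": 0},
    {"slide": [-0.45, -0.04, 0], "turn": 0, "gripper": 0},
    {"slide": [-0.57, -0.06, 0], "turn": 0, "gripper": 0},
    {"slide": [-0.66, -0.08, 0], "turn": 0, "gripper": 0},
  ],
)

```text
time_s: 31.37
tcp_pos: [0.8757, -0.014, 0.4871]
eef_rot: [-168.7, -1.9, -105.3]
contact_force: [0.9, -1.1, -0.6]
gripper_width: 0.0099
gripper_force: 30.0
```

Request:
send_rows(
  moves=[
    {"slide": [-0.02, -0.08, -0.03], "turn": 0, "gripper": 0},
    {"slide": [-0.05, -0.2, -0.08], "turn": 0, "gripper": 0},
    {"slide": [-0.08, -0.4, -0.16], "turn": 0, "gripper": 0},
    {"slide": [-0.14, -0.7, -0.28], "turn": 0, "gripper": 0},
    {"slide": [-0.2, -1, -0.4], "turn": 0, "gripper": 0},
  ],
)

```text
time_s: 31.78
tcp_pos: [0.9204, -0.0193, 0.5041]
eef_rot: [-166.4, -1.7, -105.3]
contact_force: [-1.0, -0.0, 0.2]
gripper_width: 0.01
gripper_force: 30.0
```

Run:
```python
from h import *
tilt()
```

```text
t 31.78 tcp [ 0.9204 -0.0193  0.5041] tilt 13.72 head -22.2 rpy [-166.38   -1.68 -105.28] q [  14.09   44.02   71.66    8.41 -106.33  -26.  ] F [-1.  -0.   0.2]
rest tilt heading -6.0 deg 10.9
```

Request:
send_rows(
  moves=[
    {"slide": [-0.1, -0.3, -0.08], "turn": 0, "gripper": 0},
    {"slide": [-0.17, -0.5, -0.15], "turn": 0, "gripper": 0},
    {"slide": [-0.25, -0.75, -0.22], "turn": 0, "gripper": 0},
    {"slide": [-0.33, -1, -0.3], "turn": 0, "gripper": 0},
    {"slide": [-0.33, -1, -0.3], "turn": 0, "gripper": 0},
  ],
)

```text
time_s: 32.2
tcp_pos: [0.9435, -0.0095, 0.4975]
eef_rot: [-164.1, -1.3, -105.2]
contact_force: [-0.7, 0.2, -0.8]
gripper_width: 0.0101
gripper_force: 30.0
```

Request:
send_rows(
  moves=[
    {"slide": [-0.1, -0.3, -0.08], "turn": 0, "gripper": 0},
    {"slide": [-0.17, -0.5, -0.15], "turn": 0, "gripper": 0},
    {"slide": [-0.25, -0.75, -0.22], "turn": 0, "gripper": 0},
    {"slide": [-0.33, -1, -0.3], "turn": 0, "gripper": 0},
    {"slide": [-0.33, -1, -0.3], "turn": 0, "gripper": 0},
  ],
)

```text
time_s: 32.62
tcp_pos: [0.965, -0.0004, 0.4922]
eef_rot: [-161.9, -1.1, -105.1]
contact_force: [0.4, 0.0, -0.5]
gripper_width: 0.0099
gripper_force: 30.0
```

Run:
```python
from h import *
tilt()
```

```text
t 32.62 tcp [ 9.650e-01 -4.000e-04  4.922e-01] tilt 18.12 head -18.4 rpy [-161.91   -1.09 -105.07] q [  15.23   45.74   71.65   10.09 -100.51  -26.94] F [ 0.4  0.  -0.5]
rest tilt heading -5.6 deg 6.5
```

Request:
send_rows(
  moves=[
    {"slide": [-0.1, -0.3, -0.1], "turn": 0, "gripper": 0},
    {"slide": [-0.17, -0.5, -0.18], "turn": 0, "gripper": 0},
    {"slide": [-0.25, -0.75, -0.27], "turn": 0, "gripper": 0},
    {"slide": [-0.33, -1, -0.35], "turn": 0, "gripper": 0},
    {"slide": [-0.33, -1, -0.35], "turn": 0, "gripper": 0},
  ],
)

```text
time_s: 33.03
tcp_pos: [0.9797, 0.0087, 0.4977]
eef_rot: [-159.6, -0.7, -105.0]
contact_force: [-0.4, 0.6, -1.1]
gripper_width: 0.0097
gripper_force: 30.0
```

Request:
send_rows(
  moves=[
    {"slide": [-0.1, -0.3, -0.1], "turn": 0, "gripper": 0},
    {"slide": [-0.17, -0.5, -0.18], "turn": 0, "gripper": 0},
    {"slide": [-0.25, -0.75, -0.27], "turn": 0, "gripper": 0},
    {"slide": [-0.33, -1, -0.35], "turn": 0, "gripper": 0},
    {"slide": [-0.33, -1, -0.35], "turn": 0, "gripper": 0},
  ],
)

```text
time_s: 33.45
tcp_pos: [0.9917, 0.0176, 0.507]
eef_rot: [-157.2, -0.4, -104.8]
contact_force: [0.9, -0.5, -0.7]
gripper_width: 0.0098
gripper_force: 30.0
```

Run:
```python
from h import *
tilt()
```

```text
t 33.45 tcp [0.9917 0.0176 0.507 ] tilt 22.80 head -15.7 rpy [-157.2    -0.39 -104.82] q [ 16.57  45.86  71.65  12.03 -96.1  -27.94] F [ 0.9 -0.5 -0.7]
rest tilt heading -6.8 deg 2.0
```

Request:
send_rows(
  moves=[
    {"slide": [-0.1, -0.3, -0.08], "turn": 0, "gripper": 0},
    {"slide": [-0.17, -0.5, -0.15], "turn": 0, "gripper": 0},
    {"slide": [-0.25, -0.75, -0.22], "turn": 0, "gripper": 0},
    {"slide": [-0.33, -1, -0.3], "turn": 0, "gripper": 0},
    {"slide": [-0.33, -1, -0.3], "turn": 0, "gripper": 0},
  ],
)

```text
time_s: 33.87
tcp_pos: [1.0047, 0.0258, 0.5152]
eef_rot: [-154.8, -0.0, -104.7]
contact_force: [0.1, -0.6, -0.6]
gripper_width: 0.0099
gripper_force: 30.0
```

Run:
```python
from h import *
s=tilt(); print(loc((np.array([.58,.047,.48])-s['tcp_pos'])/3,s), 'down',loc(np.array([0,0,-.15]),s))
d=cap('wrist'); np.savez('w6.npz',**d)
```

```text
t 33.87 tcp [1.0047 0.0258 0.5152] tilt 25.17 head -14.7 rpy [-1.5483e+02 -3.0000e-02 -1.0466e+02] q [ 17.16  45.92  71.65  13.01 -93.87 -28.41] F [ 0.1 -0.6 -0.6]
rest tilt heading -156.7 deg 0.2
[ 0.193  0.871 -0.322] down [-0.001  0.425  0.905]
```

Tilt is 25.2° at heading -14.7°, which is what I need. Retreating over the camera to a point above the view point.

Request:
send_rows(
  moves=[
    {"slide": [0.03, 0.12, -0.05], "turn": 0, "gripper": 0},
    {"slide": [0.08, 0.32, -0.12], "turn": 0, "gripper": 0},
    {"slide": [0.12, 0.52, -0.19], "turn": 0, "gripper": 0},
    {"slide": [0.16, 0.72, -0.26], "turn": 0, "gripper": 0},
    {"slide": [0.19, 0.87, -0.32], "turn": 0, "gripper": 0},
  ],
)

```text
time_s: 34.33
tcp_pos: [0.8601, 0.0326, 0.5037]
eef_rot: [-154.8, -0.0, -104.7]
contact_force: [1.2, 0.1, 2.0]
gripper_width: 0.0098
gripper_force: 30.0
```

Request:
send_rows(
  moves=[
    {"slide": [0.04, 0.17, -0.06], "turn": 0, "gripper": 0},
    {"slide": [0.08, 0.35, -0.13], "turn": 0, "gripper": 0},
    {"slide": [0.12, 0.52, -0.19], "turn": 0, "gripper": 0},
    {"slide": [0.16, 0.7, -0.26], "turn": 0, "gripper": 0},
    {"slide": [0.19, 0.87, -0.32], "turn": 0, "gripper": 0},
  ],
)

```text
time_s: 34.75
tcp_pos: [0.7205, 0.0401, 0.4916]
eef_rot: [-154.8, 0.0, -104.7]
contact_force: [0.1, 0.3, 0.6]
gripper_width: 0.0098
gripper_force: 30.0
```

Request:
send_rows(
  moves=[
    {"slide": [0.04, 0.17, -0.06], "turn": 0, "gripper": 0},
    {"slide": [0.08, 0.35, -0.13], "turn": 0, "gripper": 0},
    {"slide": [0.12, 0.52, -0.19], "turn": 0, "gripper": 0},
    {"slide": [0.16, 0.7, -0.26], "turn": 0, "gripper": 0},
    {"slide": [0.19, 0.87, -0.32], "turn": 0, "gripper": 0},
  ],
)

```text
time_s: 35.17
tcp_pos: [0.5795, 0.0474, 0.4793]
eef_rot: [-154.8, 0.0, -104.7]
contact_force: [-0.3, 0.3, -0.7]
gripper_width: 0.0101
gripper_force: 30.0
```

Run:
```python
from h import *
for i in range(4): optics.capture('wrist')
s=tilt(); d=cap('wrist'); np.savez('w7.npz',**d); print(d['origin'],rot({'eef_rot':d['attitude']})[:,2])
for n in ('cam_head','cam_stand'): print(n,[(np.round(q['location'],3),round(q['p'],2)) for q in optics.look_for('wrist',n)])
print('lens px',proj(d,[.729,.007,.27]),'foot',proj(d,[.782,-.006,.012]))
tt=np.array([.589,.0445,.2024])-.026*rot(s)[:,2]; print(tt,loc(tt-s['tcp_pos'],s))
c=optics.capture('top')
for n in ('turtle_panel','cam_head'): print(n,[(np.round(q['location'],3),round(q['p'],2)) for q in optics.look_for('top',n)])
```

```text
t 35.37 tcp [0.5806 0.048  0.4802] tilt 25.29 head -14.4 rpy [-1.5471e+02  8.0000e-02 -1.0460e+02] q [ 36.23  -7.02 -12.13  20.66 -69.49 -55.52] F [ 0.4  0.5 -0.4]
rest tilt heading -152.4 deg 0.4
[0.4973749  0.0009961  0.62288728] [ 0.46350416  0.13762581 -0.87534166]
cam_head [(array([ 0.748, -0.006,  0.298]), 0.96), (array([ 0.719, -0.245,  0.098]), 0.53)]
cam_stand [(array([ 0.758, -0.013,  0.142]), 0.76), (array([0.447, 0.23 , 0.032]), 0.27)]
lens px [[218.22358461 166.14740622]] foot [[256.66292075 149.72462155]]
[0.57824124 0.04726795 0.22590718] [0.011 0.737 1.527]
turtle_panel [(array([0.591, 0.016, 0.466]), 0.65)]
cam_head [(array([ 0.493, -0.269,  0.03 ]), 0.49)]
```

Request:
send_rows(
  moves=[
    {"slide": [0, 0.07, 0.15], "turn": 0, "gripper": 0},
    {"slide": [0, 0.16, 0.33], "turn": 0, "gripper": 0},
    {"slide": [0, 0.25, 0.51], "turn": 0, "gripper": 0},
    {"slide": [0, 0.33, 0.69], "turn": 0, "gripper": 0},
    {"slide": [0, 0.42, 0.87], "turn": 0, "gripper": 0},
  ],
)

```text
time_s: 36.08
tcp_pos: [0.5802, 0.0483, 0.3325]
eef_rot: [-154.8, -0.0, -104.7]
contact_force: [1.0, -0.1, 0.3]
gripper_width: 0.0098
gripper_force: 30.0
```

Request:
send_rows(
  moves=[
    {"slide": [0, 0.09, 0.18], "turn": 0, "gripper": 0},
    {"slide": [0, 0.17, 0.36], "turn": 0, "gripper": 0},
    {"slide": [0.01, 0.25, 0.52], "turn": 0, "gripper": 0},
    {"slide": [0.01, 0.32, 0.65], "turn": 0, "gripper": 0},
    {"slide": [0.01, 0.32, 0.65], "turn": 0, "gripper": 0},
  ],
)

```text
time_s: 36.5
tcp_pos: [0.5754, 0.0455, 0.22]
eef_rot: [-155.1, -0.3, -104.7]
contact_force: [-0.4, -1.3, -1.3]
gripper_width: 0.0101
gripper_force: 30.0
```

Run:
```python
from h import *
for i in range(5): optics.capture('wrist')
s=tilt(); d=cap('wrist'); np.savez('w8.npz',**d); sc=cap('scene'); np.savez('s8.npz',**sc); t=cap('top'); np.savez('t8.npz',**t)
d7=dict(np.load('w7.npz'))
print('lens px w7',proj(d7,[.729,.007,.27]),'w8',proj(d,[.729,.007,.27]),'s',proj(sc,[[.729,.007,.27],[.589,.0445,.2024]]),'t',proj(t,[[.729,.007,.27],[.589,.0445,.2024]]))
f=lambda im,x,y,w,h,k:cv2.resize(im[y:y+h,x:x+w,::-1],(int(w*k),int(h*k)),interpolation=cv2.INTER_CUBIC)
o=np.zeros((600,800,3),np.uint8)
def put(a,x,y): o[y:y+a.shape[0],x:x+a.shape[1]]=a[:600-y,:800-x]
put(f(d7['img'],150,80,200,150,2),0,0)     # wrist high: 2x, origin (150,80)
put(f(d['img'],112,0,267,200,1.5),400,0)   # wrist final: 1.5x, origin (112,0)
put(f(sc['img'],170,150,133,100,3),0,300)  # scene: 3x origin (170,150)
put(f(t['img'],200,80,133,100,3),400,300)  # top: 3x origin (200,80)
cv2.imwrite('pics/comp.png',o)
for c in ('scene','top'):
    for n in ('turtle_panel','square_panel','tall_panel','low_panel'): print(c,n,[(np.round(q['location'],3),round(q['p'],2)) for q in optics.look_for(c,n)[:3]])
```

```text
t 36.75 tcp [0.579  0.0481 0.2275] tilt 25.33 head -14.5 rpy [-1.5467e+02  8.0000e-02 -1.0465e+02] q [ 33.6   -1.41 -43.34  33.48 -35.25 -73.74] F [0.6 0.4 0.1]
rest tilt heading -158.5 deg 0.4
lens px w7 [[218.22358461 166.14740622]] w8 [[ 23.80233333 217.26743017]] s [[229.98711518 202.73607206]
 [281.02090313 208.01996305]] t [[238.95515358 119.19817567]
 [223.44254739 184.84638451]]
scene turtle_panel [(array([0.594, 0.055, 0.208]), 0.91), (array([0.766, 0.015, 0.299]), 0.25)]
scene square_panel [(array([0.393, 0.261, 0.065]), 0.61)]
scene tall_panel [(array([ 0.663, -0.318,  0.071]), 0.78), (array([ 0.546, -0.415,  0.056]), 0.65), (array([0.466, 0.27 , 0.074]), 0.6)]
scene low_panel []
top turtle_panel [(array([0.589, 0.014, 0.207]), 0.65), (array([0.512, 0.288, 0.032]), 0.3)]
top square_panel []
top tall_panel [(array([0.461, 0.286, 0.111]), 0.64), (array([ 0.54 , -0.418,  0.074]), 0.54)]
top low_panel [(array([0.536, 0.284, 0.062]), 0.53)]
```

View pics/comp.png

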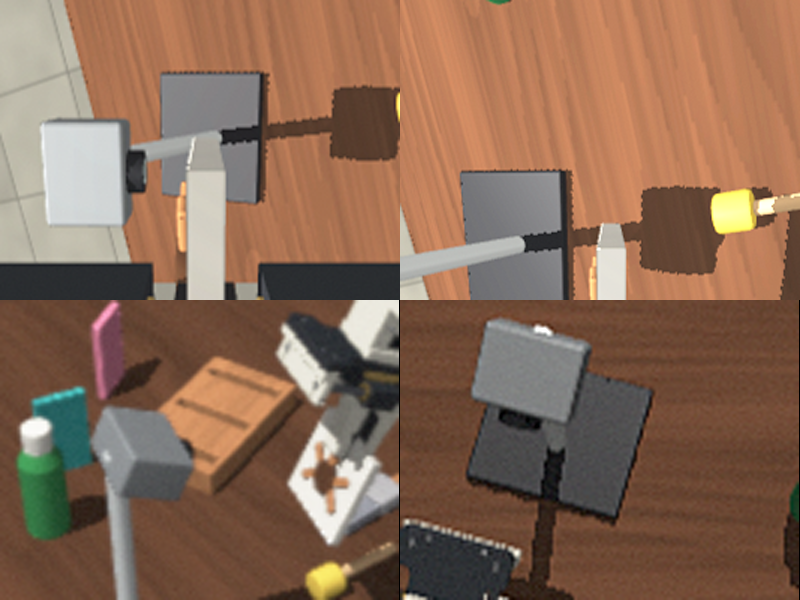

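Run:
```python
from h import *
d7=dict(np.load('w7.npz')); t=dict(np.load('t8.npz')); s=dict(np.load('s8.npz')); d8=dict(np.load('w8.npz'))
W=lambda x,y:(x/2+150-.25,y/2+80-.25); T=lambda x,y:((x-400)/3+200-.33,(y-300)/3+80-.33); W8=lambda x,y:((x-400)/1.5+112-.2,y/1.5-.2)
c=[onz(d7,W(*p),.012)[:2] for p in ((161,72),(262,73),(258,201))]
c8=[onz(d8,W8(*p),.012)[:2] for p in ((461,171),(563,171))]
print('plate w7',np.round(c,4).tolist(),'w8',np.round(c8,4).tolist())
for q in (c,c8): print([(round(np.linalg.norm(b-a),4),round(np.degrees(np.arctan2(*(b-a)[::-1])),1)) for a,b in zip(q[:-1],q[1:])])
print('foot w8',onz(d8,W8(524,244),.012),'w7',onz(d7,W(220,136),.012))
# rect plate centre from w7: c[0]&c[2] are opposite corners
print('plate centre w7',(c[0]+c[2])/2)
hz=np.array([-.408,.109,.906])*.010
r=tri([(d7,W(145,171)),(t,T(517,428))]); print('rim tri',r,'lens',r-hz)
for d,uv,n in ((d7,W(145,171),'w7'),(t,T(517,428),'t')):
    print(n,'lens from z=.27:',onz(d,uv,.27+hz[2])-hz)
print('head box top mid w7 at z~.305', onz(d7,W(86,171),.305))
print('held panel: tool',)
```

```text
plate w7 [[0.8299, -0.0992], [0.7064, -0.0647], [0.7441, 0.0749]] w8 [[0.8292, -0.0985], [0.7056, -0.0646]]
[(np.float64(0.1281), np.float64(164.4)), (np.float64(0.1446), np.float64(74.9))]
[(np.float64(0.1281), np.float64(164.7))]
foot w8 [ 0.77239412 -0.00692332  0.012     ] w7 [ 0.77306215 -0.00875962  0.012     ]
plate centre w7 [ 0.78699969 -0.01215942]
rim tri [0.72167696 0.00721936 0.27023741] lens [0.72575696 0.00612936 0.26117741]
w7 lens from z=.27: [0.72009638 0.00579337 0.27      ]
t lens from z=.27: [0.72330359 0.00558485 0.27      ]
head box top mid w7 at z~.305 [ 0.74679538 -0.00271993  0.305     ]
held panel: tool
```

Request:
send_rows(
  moves=[
    {"slide": [0.005, 0.012, -0.003], "turn": 0.006, "gripper": 0},
    {"slide": [0.01, 0.024, -0.006], "turn": 0.006, "gripper": 0},
    {"slide": [0.02, 0.036, -0.01], "turn": 0.006, "gripper": 0},
    {"slide": [0.02, 0.047, -0.01], "turn": 0.006, "gripper": 0},
    {"slide": [0.02, 0.047, -0.01], "turn": 0.006, "gripper": 0},
  ],
)

```text
time_s: 37.72
tcp_pos: [0.5698, 0.0462, 0.2237]
eef_rot: [-154.8, 0.2, -105.1]
contact_force: [0.6, -0.9, -0.7]
gripper_width: 0.01
gripper_force: 30.0
```

Request:
send_rows(
  moves=[
    {"slide": [0, 0, 0], "turn": 0, "gripper": 0},
    {"slide": [0, 0, 0], "turn": 0, "gripper": 0},
    {"slide": [0, 0, 0], "turn": 0, "gripper": 0},
    {"slide": [0, 0, 0], "turn": 0, "gripper": 0},
    {"slide": [0, 0, 0], "turn": 0, "gripper": 0},
  ],
)

```text
time_s: 38.13
tcp_pos: [0.5702, 0.0463, 0.2238]
eef_rot: [-154.8, 0.2, -105.1]
contact_force: [-0.5, -0.5, -0.8]
gripper_width: 0.0095
gripper_force: 30.0
```

Request:
send_rows(
  moves=[
    {"slide": [0, 0, 0], "turn": 0, "gripper": 0},
    {"slide": [0, 0, 0], "turn": 0, "gripper": 0},
    {"slide": [0, 0, 0], "turn": 0, "gripper": 0},
    {"slide": [0, 0, 0], "turn": 0, "gripper": 0},
    {"slide": [0, 0, 0], "turn": 0, "gripper": 0},
  ],
)

```text
time_s: 38.55
tcp_pos: [0.5702, 0.0463, 0.2238]
eef_rot: [-154.8, 0.2, -105.1]
contact_force: [0.5, -0.9, -0.3]
gripper_width: 0.0097
gripper_force: 30.0
```

Run:
```python
from h import *
for i in range(5):
    s=get_state(); print(s['tcp_pos'].round(4),s['eef_rot'].round(2)); optics.capture('wrist')
tilt()
print((np.array([.582,.044,.2024])-s['tcp_pos']-.026*rot(s)[:,2]).round(4))
```

```text
[0.5702 0.0463 0.2238] [-154.79    0.21 -105.15]
[0.5702 0.0463 0.2238] [-154.79    0.21 -105.14]
[0.5702 0.0463 0.2238] [-154.79    0.21 -105.15]
[0.5702 0.0463 0.2238] [-154.79    0.21 -105.15]
[0.5702 0.0462 0.2238] [-154.79    0.21 -105.15]
t 38.8 tcp [0.5702 0.0463 0.2238] tilt 25.21 head -14.7 rpy [-154.79    0.21 -105.14] q [ 33.98  -2.07 -44.53  33.81 -35.09 -75.04] F [ 0.5 -0.5 -0.5]
rest tilt heading -161.3 deg 0.2
[0.0011 0.0006 0.0021]
```

Request:
send_rows(
  moves=[
    {"slide": [-0.006, -0.012, -0.01], "turn": 0, "gripper": 0},
    {"slide": [-0.006, -0.012, -0.01], "turn": 0, "gripper": 0},
    {"slide": [-0.006, -0.012, -0.01], "turn": 0, "gripper": 0},
    {"slide": [-0.006, -0.012, -0.01], "turn": 0, "gripper": 0},
    {"slide": [-0.006, -0.012, -0.01], "turn": 0, "gripper": 0},
  ],
)

```text
time_s: 39.22
tcp_pos: [0.5713, 0.0469, 0.2259]
eef_rot: [-154.8, 0.2, -105.1]
contact_force: [-0.2, 0.5, -0.1]
gripper_width: 0.0102
gripper_force: 30.0
```

Request:
send_rows(
  moves=[
    {"slide": [0, 0, 0], "turn": 0, "gripper": 0},
    {"slide": [0, 0, 0], "turn": 0, "gripper": 0},
    {"slide": [0, 0, 0], "turn": 0, "gripper": 0},
    {"slide": [0, 0, 0], "turn": 0, "gripper": 0},
    {"slide": [0, 0, 0], "turn": 0, "gripper": 0},
  ],
)

```text
time_s: 39.63
tcp_pos: [0.5713, 0.0469, 0.2259]
eef_rot: [-154.8, 0.2, -105.1]
contact_force: [0.4, -0.6, -0.4]
gripper_width: 0.0097
gripper_force: 30.0
```

Request:
send_rows(
  moves=[
    {"slide": [0, 0, 0], "turn": 0, "gripper": 0},
    {"slide": [0, 0, 0], "turn": 0, "gripper": 0},
    {"slide": [0, 0, 0], "turn": 0, "gripper": 0},
    {"slide": [0, 0, 0], "turn": 0, "gripper": 0},
    {"slide": [0, 0, 0], "turn": 0, "gripper": 0},
  ],
)

```text
time_s: 40.05
tcp_pos: [0.5714, 0.0469, 0.2259]
eef_rot: [-154.8, 0.2, -105.1]
contact_force: [0.5, 0.1, -0.8]
gripper_width: 0.0095
gripper_force: 30.0
```

Run:
```python
from h import *
s=tilt(); print((np.array([.582,.044,.2024])-s['tcp_pos']-.026*rot(s)[:,2]).round(4),abs(s['qd']).max())
print(order.close_job())
```

```text
t 40.05 tcp [0.5714 0.0469 0.2259] tilt 25.21 head -14.7 rpy [-154.79    0.21 -105.15] q [ 34.03  -2.06 -44.14  33.53 -35.43 -74.73] F [ 0.5  0.1 -0.8]
rest tilt heading -161.6 deg 0.2
[-0.0001 -0.0001 -0.    ] 0.0686608927913699
the job is handed in; nothing more can be done
None
```

I handed the job in at 40 s: the square panel is in slot 1, the tall panel is in slot 2, and the turtle panel is held still at the estimated view point (lens position good to a few mm), tilted 25.2° to face the lens, head up. One risk is that joint 3 once read 71.74° against its 71.71° limit, with about 60 N on the force reading, when I pushed the arm to its reach limit to get that tilt.

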